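# Two cross-laid layers of ear-mould cartons with a separator

### The job

Pack the finished ear-mould cartons for dispatch: lay the four red-sleeved cartons on the wooden slab, squarely on its printed pinwheel of rectangles, then lay the white separator board flat and square on top of them, centred on the slab, then lay every blue-sleeved carton that is there squarely on one of the rectangles printed on the board. The cartons crush easily, so handle them gently: never squeeze or press one with more than about 20 N. Leave the other things on the bench alone.

Things in the scene. Friction and masses are not known exactly. Their poses are not given: they have to be found in the camera images.
- slab: wooden pallet slab, 170 x 170 x 20 mm, fixed to the bench, placed differently each time. Origin at the centre of its underside (top at 20 mm), x and y along its sides. Printed on top: four pale red rectangles, 100 x 45 mm, 5 mm apart, as a pinwheel round an open 60 x 60 mm square (places L1 to L4)
- L1 (a point): lower-layer place 1: where the middle of a red carton belongs, 22.5 mm above the slab's top over one printed rectangle; at (-25, -52.5) mm in the slab's axes, the carton's long side along slab x. Axes are the slab's. The 60 mm middle square lies beside the +x end of this place
- L2 (a point): lower-layer place 2: where the middle of a red carton belongs, 22.5 mm above the slab's top over one printed rectangle; at (52.5, -25) mm in the slab's axes, the carton's long side along slab y. Axes are the slab's. The 60 mm middle square lies beside the +y end of this place
- L3 (a point): lower-layer place 3: where the middle of a red carton belongs, 22.5 mm above the slab's top over one printed rectangle; at (25, 52.5) mm in the slab's axes, the carton's long side along slab x. Axes are the slab's. The 60 mm middle square lies beside the -x end of this place
- L4 (a point): lower-layer place 4: where the middle of a red carton belongs, 22.5 mm above the slab's top over one printed rectangle; at (-52.5, 25) mm in the slab's axes, the carton's long side along slab y. Axes are the slab's. The 60 mm middle square lies beside the -y end of this place
- sheet: white rigid separator board, 150 x 150 x 5 mm, 120 g, loose; black square grip stud, 10 x 10 mm, 30 mm tall, upright in the middle of its top, faces along the board's x and y. Origin: centre of its underside. Printed on top: four pale blue rectangles (places U1 to U4), the mirror image of the slab's pinwheel, 25 mm clear of the stud. Any of its four quarter turns will do
- U1 (a point): upper-layer place 1, carried by the separator board: where the middle of a blue carton belongs, 22.5 mm above the board's top over one printed rectangle; at (25, -52.5) mm in the board's axes, the carton's long side along board x. Axes are the board's. The 60 mm middle square lies beside the -x end of this place
- U2 (a point): upper-layer place 2, carried by the separator board: where the middle of a blue carton belongs, 22.5 mm above the board's top over one printed rectangle; at (52.5, 25) mm in the board's axes, the carton's long side along board y. Axes are the board's. The 60 mm middle square lies beside the -y end of this place
- U3 (a point): upper-layer place 3, carried by the separator board: where the middle of a blue carton belongs, 22.5 mm above the board's top over one printed rectangle; at (-25, 52.5) mm in the board's axes, the carton's long side along board x. Axes are the board's. The 60 mm middle square lies beside the +x end of this place
- U4 (a point): upper-layer place 4, carried by the separator board: where the middle of a blue carton belongs, 22.5 mm above the board's top over one printed rectangle; at (-52.5, -25) mm in the board's axes, the carton's long side along board y. Axes are the board's. The 60 mm middle square lies beside the +y end of this place
- R1: white carton with a broad red sleeve round its middle, 100 x 45 x 45 mm (x is the long side), 80 to 145 g, loose; origin at its very middle, 22.5 mm above its underside
- R2: white carton with a broad red sleeve round its middle, 100 x 45 x 45 mm (x is the long side), 80 to 145 g, loose; origin at its very middle, 22.5 mm above its underside
- R3: white carton with a broad red sleeve round its middle, 100 x 45 x 45 mm (x is the long side), 80 to 145 g, loose; origin at its very middle, 22.5 mm above its underside
- R4: white carton with a broad red sleeve round its middle, 100 x 45 x 45 mm (x is the long side), 80 to 145 g, loose; origin at its very middle, 22.5 mm above its underside
- B1: white carton with a broad blue sleeve round its middle, 100 x 45 x 45 mm (x is the long side), 80 to 145 g, loose; origin at its very middle, 22.5 mm above its underside; may be absent (two to four blue cartons are there)
- B2: white carton with a broad blue sleeve round its middle, 100 x 45 x 45 mm (x is the long side), 80 to 145 g, loose; origin at its very middle, 22.5 mm above its underside; may be absent (two to four blue cartons are there)
- B3: white carton with a broad blue sleeve round its middle, 100 x 45 x 45 mm (x is the long side), 80 to 145 g, loose; origin at its very middle, 22.5 mm above its underside; may be absent (two to four blue cartons are there)
- B4: white carton with a broad blue sleeve round its middle, 100 x 45 x 45 mm (x is the long side), 80 to 145 g, loose; origin at its very middle, 22.5 mm above its underside; may be absent (two to four blue cartons are there)
- bottle: brown plastic bottle with a white cap, 64 mm across, 130 mm tall, a bystander; origin at the centre of its underside
- notes: pad of yellow sticky notes, 76 x 76 x 18 mm, a bystander among the cartons; origin at the centre of its underside
- mouse: black computer mouse, 105 x 60 x 32 mm, a bystander; origin at the centre of its underside
- bowl: blue mixing bowl, 80 mm across, 45 mm tall, a bystander; origin at the centre of its underside
- driver: orange-handled screwdriver, 180 mm long, lying flat, a bystander

How it is judged:
By the outcome, as a careful person would: the job done as asked, in the order asked, and still so for the second after the job is handed in, with the robot touching nothing.
Of B1, B2, B3, B4 only 2 to 4 are there at a start; the rules pass over those that are not, and their reading is None.
At some moment in a run one of B1, B2, B3, B4 may be knocked a few centimetres aside while the robot is not near it.
It also fails if it takes over 210 s, if anything falls off the work surface, if the arm or the gripper's body presses on something with over 40 N, if the wrist force passes 120 N, or if a joint passes its speed limit or range.

### The arm

A 6-joint arm with a two-finger parallel gripper is mounted at the origin on the work surface. World frame = base frame: x ahead of the robot, y to its left, z up, the work surface at z = 0. Lengths are in mm, angles in rad, forces in N, time in s.
With the tool pointing down it reaches from about 275 to 825 mm from the base axis. Payload 5.2 kg.
Tool frame: the origin (TCP) lies midway between the tips of the shut fingers; the grasp point (between the pads) lies 19 mm behind it (manip.grasp_offset is the distance from the TCP to the grasp point, in mm); z points along the fingers, y is the line along which they close (so a half turn about z gives the same grasp; the last joint's range is limited). The gripper opens to 93 mm and grips with 3 to 60 N. Pads are 15 mm wide; open, the fingers measure 128 mm over their backs; the gripper's body (75 mm by 188 mm) begins 65 mm behind the grasp point.
Start: joints at [-1.31, 0.259, 1.535, -0, 1.348, -0.203], TCP at [246.063, -491.892, 218.653] pointing down, gripper open.
Joint ranges: [-3.14, 3.14], [-0.91, 2.08], [0.19, 2.58], [-1.22, 4.36], [0.22, 2.71], [-3.12, 3.12]. Speed limits (rad/s): [2.57, 2.57, 3.14, 3.14, 3.14, 3.14].

### API

Orientations are given as a unit quaternion [x, y, z, w].
In Python, from station import status, vision, order, manip gives the robot as it stands.
- The arm moves only by the tool jog_arm, never from a script. Its argument "rows" is a list of rows, each an object with "jaw": the opening, from -1 (shut) to 1 (fully open); "delta_pos": the shift along the tool's x, y, z in m, a list of three; "spin": the turn about the tool's z in degrees. In form: [{"jaw": jaw, "delta_pos": [x, y, z], "spin": spin}, ...]. A call has 1 to 10 rows; each row is the pose to reach, as a shift and turn from the pose commanded when the call began, along the tool's axes at that moment; what a row does not reach only later rows make up. A row lasts 1/10 s, in which the tool goes at most 50 mm and 8.59 degrees, less where a joint would pass 70% of its speed; a pose out of reach is approached as far as the arm can. A call with a gripper value outside its range is refused whole. The fingers move at their own pace and stop on an object; "force" is the grip in N (left out, the last holds). Time passes only in rows, so rows that repeat a pose let the fingers close. It gives the time, the measured TCP pose, the force, the opening and the grip force at its end, in the units of the state.
- status.get_state(): the state, without advancing time (a new reading comes with each control period).
- vision.grab_frame(name): name is "side" or "top" or "wrist"; returns a dict with "pixels" (400x640x3 uint8, red, green, blue), "fx", "fy", "cx", "cy" (pixels), "dist" ([k1, k2, p1, p2, k3] as OpenCV has them; the pictures are not rectified), "view" (4x4, takes a point from world to camera coordinates). Camera axes: x right, y down, z forward; pixel columns grow to the right and rows downward; lengths in mm; the calibration is good to about 2 mm. A picture is of the moment at which its call begins. There is no depth.
- order.sign_off(): hands the job in; it is judged then, once.
The state is a dict: "clock": time; "q": joint angles; "qvel": joint speeds; "joint_efforts": joint torques, N m; "tcp_pos": TCP position; "ee_rot": TCP orientation; "force": force on the tool from outside, world axes, zero at the start; "moment": the same for the moment, N m; "gripper_width": finger opening in mm; "grasp_force": force on a finger pad.
Only numpy, scipy, OpenCV 4.12 (cv2) and the standard library are available. Lean on these libraries where they do the work, as an engineer would, in place of code of your own. Each camera call takes 0.05 s, during which the arm holds its last target. There are 200 camera calls.

## Working session

There is one attempt and no reset: what is moved stays moved. The work goes in short steps, Python scripts to look and compute and a tool call to move; the robot and the scene stay as the last step left them, time stands still between calls to the robot, and variables do not carry over. Pictures are saved under pics/ and viewed, at most 14 in all, crops included, and the job is handed in when it is done.

Besides the shell and the picture viewer there is one more tool, called in YAML: its name, and indented under it one key for each argument. jog_arm: Moves the arm, as the interface text tells. Its arguments: {"type":"object","properties":{"rows":{"type":"array","items":{"type":"object","properties":{"jaw":{"type":"number"},"delta_pos":{"type":"array","items":{"type":"number"}},"spin":{"type":"number"}}}},"force":{"type":"number"}},"required":["rows"]}

```bash
mkdir -p pics; ls; python3 - <<'E'
from station import status, vision, order, manip
import cv2,json
print(status.get_state())
for n in("top","side","wrist"):
    f=vision.grab_frame(n); cv2.imwrite(f"pics/{n}0.png",f["pixels"][:,:,::-1])
    print(n,f["fx"],f["fy"],f["cx"],f["cy"],f["dist"],f["view"])
E
```

```text
pics
{'clock': 0.0, 'q': array([-1.30979040e+00,  2.59308918e-01,  1.53609667e+00,  5.20065160e-06,
        1.34795839e+00, -2.02782200e-01]), 'qvel': array([ 1.14095543e-03,  1.21246943e-03, -1.15135367e-03, -1.32051148e-04,
       -3.78710101e-05,  3.61796400e-04]), 'joint_efforts': array([-1.43802103e-03, -4.37315619e+01, -2.84001768e+01,  7.18094828e-02,
        4.13790811e-02, -1.33088402e-04]), 'tcp_pos': array([ 245.92547222, -491.35085352,  217.83058059]), 'ee_rot': array([ 9.73232596e-01,  2.29820646e-01, -2.32451029e-05, -8.85357832e-04]), 'force': array([ 0.29225285,  0.36005267, -0.48505444]), 'moment': array([-0.0339671 ,  0.03552818,  0.00631727]), 'grasp_force': 0.0, 'gripper_width': 92.92596992951988}
top 432.18127602768226 432.18127602768226 320.8376000040844 202.5317837759787 [-0.05052412  0.          0.          0.          0.        ] [[ 9.39053938e-03 -9.99955848e-01  3.47522600e-04  5.93733113e+00]
 [-9.98213098e-01 -9.39468202e-03 -5.90114553e-02  5.31487961e+02]
 [ 5.90121147e-02  2.07247784e-04 -9.98257245e-01  1.42334472e+03]
 [ 0.00000000e+00  0.00000000e+00  0.00000000e+00  1.00000000e+00]]
side 415.6902727506677 415.6902727506677 324.0872466217282 198.11455913422233 [0.018986 0.       0.       0.       0.      ] [[ 9.90790110e-01 -1.34771292e-01  1.31017735e-02 -5.14709213e+02]
 [-8.49244026e-02 -6.93851370e-01 -7.15093086e-01  9.27227233e+01]
 [ 1.05464703e-01  7.07394497e-01 -6.98906447e-01  1.43139677e+03]
 [ 0.00000000e+00  0.00000000e+00  0.00000000e+00  1.00000000e+00]]
wrist 301.2477890058494 301.2477890058494 320.6378766114204 198.26143486438065 [-0.01991089  0.          0.          0.          0.        ] [[ 4.47760777e-01 -8.94151870e-01 -1.64933476e-03 -5.48689014e+02]
 [-8.63271289e-01 -4.32775956e-01  2.59745363e-01 -3.01507351e+01]
 [-2.32965594e-01 -1.14879962e-01 -9.65675736e-01  3.91347529e+02]
 [ 0.00000000e+00  0.00000000e+00  0.00000000e+00  1.00000000e+00]]
```

View pics/top0.png

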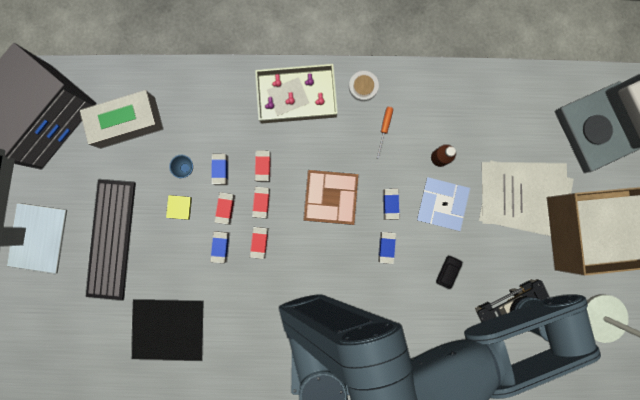

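View pics/side0.png

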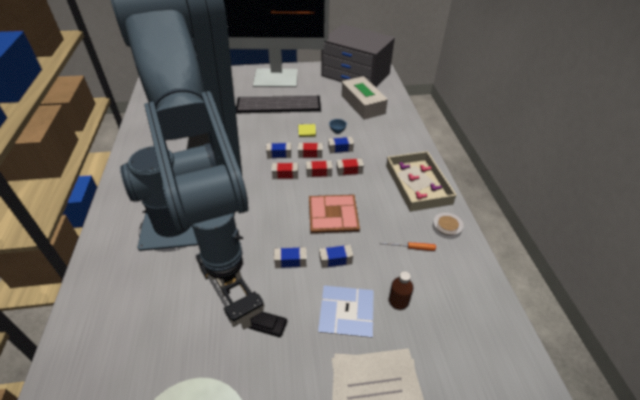

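Top view: red cartons lie near (263,166), (261,202), (224,208) and (259,242). Blue cartons are near (219,169), (219,247), (392,204) and (388,248). The slab is at (331,197), the board at (444,204) and the bottle at (444,155). The side view agrees, so there are four blues and nothing is blocked.

```bash
cat > h.py <<'E'
import numpy as np, cv2
from scipy.optimize import minimize
from station import status, vision
def grab(n,save=None):
    f=vision.grab_frame(n); f["bgr"]=np.ascontiguousarray(f["pixels"][:,:,::-1])
    if save: cv2.imwrite(f"pics/{save}.png",f["bgr"])
    return f
def proj(f,P):
    V=np.array(f["view"]); K=np.array([[f["fx"],0,f["cx"]],[0,f["fy"],f["cy"]],[0,0,1]])
    return cv2.projectPoints(np.float64(P).reshape(-1,3),cv2.Rodrigues(V[:3,:3])[0],V[:3,3],K,np.float64(f["dist"]))[0][:,0]
def unproj(f,uv,z):
    V=np.array(f["view"]); K=np.array([[f["fx"],0,f["cx"]],[0,f["fy"],f["cy"]],[0,0,1]])
    n=cv2.undistortPoints(np.float64(uv).reshape(-1,1,2),K,np.float64(f["dist"]))[:,0]
    d=np.c_[n,np.ones(len(n))]@V[:3,:3]; c=-V[:3,:3].T@V[:3,3]
    return c+d*((z-c[2])/d[:,2])[:,None]
def box(p,lx,ly,z0,z1):
    c,s=np.cos(p[2]),np.sin(p[2])
    return np.array([[p[0]+c*a-s*b,p[1]+s*a+c*b,z] for a in(-lx/2,lx/2) for b in(-ly/2,ly/2) for z in(z0,z1)])
S=8
def fit(f,mask,p0,lx,ly,z0,z1,steps=(6,6,.08)):
    """maximise the overlap of a box's outline with a mask; p=(x,y,yaw)"""
    q=proj(f,box(p0,lx+40,ly+40,z0,z1)); a=np.maximum(np.floor(q.min(0)).astype(int)-3,0); b=np.ceil(q.max(0)).astype(int)+3
    m=mask[a[1]:b[1],a[0]:b[0]]; M=cv2.resize(m,None,fx=S,fy=S,interpolation=cv2.INTER_LINEAR)>127
    def cost(d):
        p=np.array(p0)+np.array(d)*steps; h=cv2.convexHull(((proj(f,box(p,lx,ly,z0,z1))-a+.5)*S-.5).astype(np.float32))
        I=np.zeros(M.shape,np.uint8); cv2.fillPoly(I,[np.round(h*16).astype(int)],1,shift=4)
        return 1-(M&(I>0)).sum()/max(1,(M|(I>0)).sum())
    best=None
    for s in(1,-.5):
        r=minimize(cost,[0,0,0] if best is None else best.x,method="Nelder-Mead",options=dict(initial_simplex=None if best is not None else [[0,0,0],[1,0,0],[0,1,0],[0,0,1]],xatol=.005,fatol=1e-5))
        best=r if best is None or r.fun<best.fun else best
    return np.array(p0)+best.x*np.array(steps),best.fun
def hsv(f): return cv2.cvtColor(f["bgr"],cv2.COLOR_BGR2HSV)
def red(f):
    h=hsv(f); return (((h[...,0]<8)|(h[...,0]>172))&(h[...,1]>165)&(h[...,2]>50)).astype(np.uint8)*255
def blue(f):
    h=hsv(f); return ((abs(h[...,0].astype(int)-116)<10)&(h[...,1]>165)&(h[...,2]>40)).astype(np.uint8)*255
def blobs(m,amin):
    n,_,st,c=cv2.connectedComponentsWithStats(m); return [(c[i],st[i,4],st[i,:4]) for i in range(1,n) if st[i,4]>amin]
E
python3 - <<'E'
from h import *
f=grab("top"); h=hsv(f)
for u,v in[(263,166),(219,169),(392,204),(316,190),(331,197),(308,173),(430,190),(445,190)]: print((u,v),h[v,u])
for n,m in(("red",red(f)),("blue",blue(f))):
    for c,A,st in blobs(m,100):
        w=unproj(f,c,40)[0]; print(n,c.round(1),A,st,w.round())
        if 200<c[0]<400 and 150<c[1]<260:
            for L in(50,56,62):
                p,e=fit(f,m,[w[0],w[1],0],L,45.4,0,45); print(L,p.round(2),round(e,3))
E
```

```text
(263, 166) [  0 146 220]
(219, 169) [113 146 212]
(392, 204) [113 169 184]
(316, 190) [ 12  43 225]
(331, 197) [ 13 133 140]
(308, 173) [ 13 114 132]
(430, 190) [108  55 219]
(445, 190) [109  57 215]
blue [390.8 203.5] 218 [384 196  15  17] [ 529. -218.   40.]
50 [ 5.2957e+02 -2.2065e+02  1.0000e-02] 0.15
56 [ 5.2997e+02 -2.2170e+02  7.0000e-02] 0.218
62 [ 5.2846e+02 -2.1991e+02  1.0000e-01] 0.29
blue [386.7 247.4] 223 [380 239  15  18] [ 385. -205.   40.]
50 [ 3.8475e+02 -2.0822e+02  3.0000e-02] 0.163
56 [ 3.8597e+02 -2.0759e+02 -5.0000e-02] 0.201
62 [ 3.8865e+02 -2.0719e+02 -6.0000e-02] 0.278
```

```bash
sed -i 's/>165)/>110)/g' h.py; cat >> h.py <<'E'
def pose():
    s=status.get_state(); x,y,z,w=s["ee_rot"]; psi=np.arctan2(2*(x*y+z*w),1-2*(y*y+z*z)); return s["tcp_pos"],psi,s
def plan(*T,start=None):
    """targets (x,y,z,psi_deg): deltas in tool axes (m) and spin (deg) from each previous one"""
    p,a,s=pose()
    if start is not None: p,a=np.array(start[:3]),np.radians(start[3])
    for t in T:
        d=np.array(t[:3])-p; c,sn=np.cos(a),np.sin(a)
        L=np.array([c*d[0]+sn*d[1],sn*d[0]-c*d[1],-d[2]])/1000; sp=-(t[3]-np.degrees(a)); 
        print(t,"->",L.round(4).tolist(),"spin",round(sp,2),"steps",round(max(np.linalg.norm(L)/.05,abs(sp)/8.59),1))
        p,a=np.array(t[:3]),np.radians(t[3])
E
python3 - <<'E'
from h import *
f=vision.grab_frame("wrist"); V=f["view"]; c=-V[:3,:3].T@V[:3,3]; p,a,s=pose(); d=c-p
print(np.degrees(a),c, np.cos(a)*d[0]+np.sin(a)*d[1], np.sin(a)*d[0]-np.cos(a)*d[1],-d[2])
f=grab("top")
for n,m in(("red",red(f)),("blue",blue(f))):
    for c,A,st in blobs(m,100):
        if 200<c[0]<400 and 150<c[1]<260:
            w=unproj(f,c,38)[0]; 
            r=[(lambda o:(o[1],L,o[0]))(fit(f,m,[w[0],w[1],0],L,45.4,0,45)) for L in(52,56,60)]; b=min(r,key=lambda t:t[0]); print(n,c.round(1),b[1],b[2].round(2),round(b[0],3))
plan((520,-150,330,0),(520,140,330,0))
E
```

```text
26.571757644450003 [ 310.84513047 -458.78089544  385.06075835] 72.71522195465104 -0.40075036973562206 -166.8005447853054
red [262.6 165.4] 52 [ 6.5313e+02  2.0549e+02 -1.0000e-02] 0.107
red [260.8 202.1] 56 [ 5.3001e+02  2.0969e+02 -7.0000e-02] 0.105
red [224.3 208.1] 60 [ 5.0933e+02  3.3028e+02 -9.0000e-02] 0.113
red [258.8 242.5] 56 [ 3.9769e+02  2.1417e+02 -1.5000e-01] 0.106
blue [219.  168.1] 52 [ 6.4275e+02  3.5129e+02 -3.0000e-02] 0.119
blue [391.  203.5] 56 [ 5.2944e+02 -2.2020e+02 -1.0000e-02] 0.066
blue [219.3 246.9] 56 [ 3.8128e+02  3.4344e+02 -9.0000e-02] 0.109
blue [386.9 247.4] 56 [ 385.27 -206.93    0.  ] 0.093
(520, -150, 330, 0) -> [0.3979, -0.183, -0.1116] spin 26.57 steps 9.0
(520, 140, 330, 0) -> [0.0, -0.29, 0.0] spin -0.0 steps 5.8
```

jog_arm:
  rows:
    - {"jaw": 1, "delta_pos": [0.4, -0.18, -0.11], "spin": 26.6}
    - {"jaw": 1, "delta_pos": [0.4, -0.18, -0.11], "spin": 26.6}
    - {"jaw": 1, "delta_pos": [0.4, -0.18, -0.11], "spin": 26.6}
    - {"jaw": 1, "delta_pos": [0.4, -0.18, -0.11], "spin": 26.6}
    - {"jaw": 1, "delta_pos": [0.4, -0.18, -0.11], "spin": 26.6}
    - {"jaw": 1, "delta_pos": [0.4, -0.18, -0.11], "spin": 26.6}
    - {"jaw": 1, "delta_pos": [0.4, -0.18, -0.11], "spin": 26.6}
    - {"jaw": 1, "delta_pos": [0.4, -0.18, -0.11], "spin": 26.6}
    - {"jaw": 1, "delta_pos": [0.4, -0.18, -0.11], "spin": 26.6}
    - {"jaw": 1, "delta_pos": [0.4, -0.18, -0.11], "spin": 26.6}

```text
clock: 1.3
tcp_pos: [526.0, -148.1, 330.1]
ee_rot: [1.0, 0.002, 0.002, -0.0]
force: [-0.1, -1.1, 1.2]
gripper_width: 93.0
grasp_force: 0.0
```

jog_arm:
  rows:
    - {"jaw": 1, "delta_pos": [0, 0, 0], "spin": 0}
    - {"jaw": 1, "delta_pos": [0, 0, 0], "spin": 0}
    - {"jaw": 1, "delta_pos": [0, 0, 0], "spin": 0}

```text
clock: 1.6
tcp_pos: [522.2, -153.2, 328.0]
ee_rot: [1.0, -0.001, -0.001, -0.0]
force: [-0.4, -0.8, -0.5]
gripper_width: 92.9
grasp_force: 0.0
```

```bash
python3 - <<'E'
from h import *
p,a,s=pose();print(p,np.degrees(a),s["clock"],s["qvel"].round(3))
grab("wrist","w1")
E
```

```text
[ 522.22706853 -153.24830036  328.01388878] -0.14014509859480626 1.6 [-0.007 -0.004 -0.002  0.003  0.001  0.004]
```

View pics/w1.png

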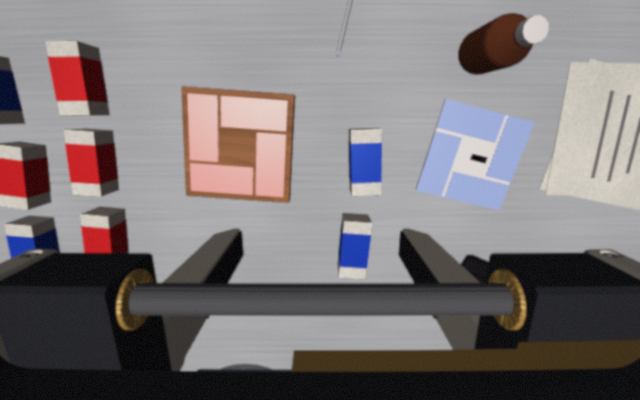

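The wrist view shows the slab centred near (238,143), the board near (475,155) with its stud at (479,158), and blues at (366,162) and (355,246). Reds are at the left edge. Next I look from the left side.

jog_arm:
  rows:
    - {"jaw": 1, "delta_pos": [-0.12, -0.33, 0], "spin": 0}
    - {"jaw": 1, "delta_pos": [-0.12, -0.33, 0], "spin": 0}
    - {"jaw": 1, "delta_pos": [-0.12, -0.33, 0], "spin": 0}
    - {"jaw": 1, "delta_pos": [-0.12, -0.33, 0], "spin": 0}
    - {"jaw": 1, "delta_pos": [-0.12, -0.33, 0], "spin": 0}
    - {"jaw": 1, "delta_pos": [-0.12, -0.33, 0], "spin": 0}
    - {"jaw": 1, "delta_pos": [-0.12, -0.33, 0], "spin": 0}
    - {"jaw": 1, "delta_pos": [-0.12, -0.33, 0], "spin": 0}
    - {"jaw": 1, "delta_pos": [-0.12, -0.33, 0], "spin": 0}
    - {"jaw": 1, "delta_pos": [-0.12, -0.33, 0], "spin": 0}

```text
clock: 2.65
tcp_pos: [403.9, 176.6, 328.5]
ee_rot: [1.0, -0.001, 0.0, 0.0]
force: [0.3, -0.4, -0.5]
gripper_width: 93.0
grasp_force: 0.0
```

jog_arm:
  rows:
    - {"jaw": 1, "delta_pos": [0, 0, 0], "spin": 0}
    - {"jaw": 1, "delta_pos": [0, 0, 0], "spin": 0}
    - {"jaw": 1, "delta_pos": [0, 0, 0], "spin": 0}
    - {"jaw": 1, "delta_pos": [0, 0, 0], "spin": 0}

```text
clock: 3.05
tcp_pos: [403.8, 177.5, 328.6]
ee_rot: [1.0, -0.001, -0.0, 0.0]
force: [0.5, -0.7, -0.7]
gripper_width: 93.3
grasp_force: 0.0
```

```bash
cat >> h.py <<'E'
def cartons(f,near,only=None):
    """fit cartons near given guesses [(name,x,y)]"""
    out={}
    for n,x,y in near:
        m=red(f) if n[0]=="R" else blue(f)
        r=[]
        for L in (52,54,56,58):
            o=fit(f,m,[x,y,0],L,45.2,0,45); r.append((o[1],L,o[0]))
        b=min(r,key=lambda t:t[0]); out[n]=b[2]; print(n,b[1],b[2][:2].round(1),"yaw",np.degrees(b[2][2]).round(1),"err",round(b[0],3))
    return out
def slabmask(f):
    h=hsv(f); return ((h[...,0]<22)&(h[...,1]>30)&(h[...,2]>70)).astype(np.uint8)*255
E
python3 - <<'E'
from h import *
p,a,s=pose();print(p,np.degrees(a),s["clock"])
f=grab("wrist","w2")
C=cartons(f,[("R1",653,205),("R2",530,210),("R3",509,330),("R4",398,214),("B1",643,351),("B2",381,343)])
t=grab("top"); C=cartons(t,[("B3",529,-220),("B4",385,-207)])
for n,g in(("w",f),("t",t)):
    m=slabmask(g); print(n,fit(g,m,[545,-20,0],170,170,0,20))
    cv2.imwrite(f"pics/slab{n}.png",m)
E
```

```text
[403.75088705 177.46289181 328.58821523] -0.10728524790918437 3.05
R1 58 [663.9 207.8] yaw -0.3 err 0.052
R2 56 [529.6 209.7] yaw -4.2 err 0.035
R3 58 [507.9 330.6] yaw -7.9 err 0.051
R4 54 [394.2 214.1] yaw -5.3 err 0.034
B1 54 [649.1 353.4] yaw 1.2 err 0.148
B2 52 [377.4 344.7] yaw -3.5 err 0.086
B3 56 [ 529.6 -220.9] yaw -0.1 err 0.066
B4 56 [ 385.1 -207.3] yaw 0.5 err 0.09
w (array([ 5.50110520e+02, -2.23777462e+01, -7.76969904e-02]), np.float64(0.01211339818186119))
t (array([ 5.50749469e+02, -2.12817623e+01, -7.15729864e-02]), np.float64(0.018398420978429475))
```

View pics/w2.png

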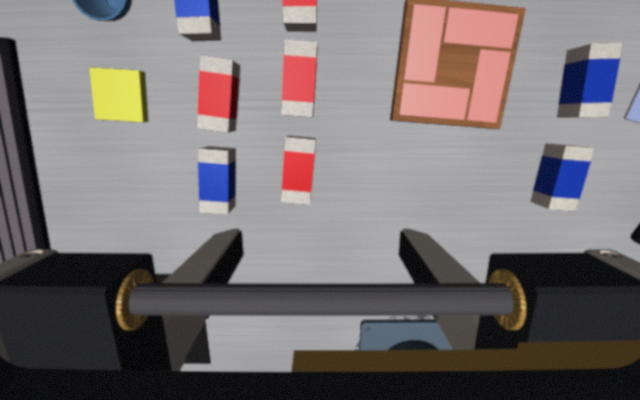

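```bash
python3 - <<'E'
s=open('h.py').read()
s=s.replace('''def fit(f,mask,p0,lx,ly,z0,z1,steps=(6,6,.08)):''','''def polys(f,p,lx,ly,z0,z1,band):
    B=box(p,lx,ly,z0,z1)
    if not band: return [cv2.convexHull(proj(f,B).astype(np.float32))[:,0]]
    V=np.array(f["view"]); c=-V[:3,:3].T@V[:3,3]; k=-np.sin(p[2])*(c[0]-p[0])+np.cos(p[2])*(c[1]-p[1]); q=proj(f,B)
    out=[q[[1,3,7,5]]]                      # top; then the visible long side, if any
    if k>ly/2: out.append(q[[2,3,7,6]])
    if k<-ly/2: out.append(q[[0,1,5,4]])
    return out
def fit(f,mask,p0,lx,ly,z0,z1,steps=(6,6,.08),band=False):''')
a=s.index("        p=np.array(p0)+np.array(d)*steps; h="); b=s.index("        return 1-(M&")
s=s[:a]+'''        p=np.array(p0)+np.array(d)*steps; I=np.zeros(M.shape,np.uint8)
        for h in polys(f,p,lx,ly,z0,z1,band): cv2.fillPoly(I,[np.round(((h-a+.5)*S-.5)*16).astype(int)],1,shift=4)
'''+s[b:]
s=s.replace("def cartons(f,near,only=None):","def cartons(f,near,zb=0):").replace("o=fit(f,m,[x,y,0],L,45.2,0,45)","o=fit(f,m,[x,y,0],L,45.2,zb,zb+45,band=True)").replace("(52,54,56,58)","(54,56,58,60)")
open('h.py','w').write(s)
E
python3 - <<'E'
from h import *
N=[("R1",653,205),("R2",530,210),("R3",509,330),("R4",398,214),("B1",643,351),("B2",381,343),("B3",529,-220),("B4",385,-207)]
print("wrist");cartons(grab("wrist"),N)
print("top");cartons(grab("top"),N[:])
E
```

```text
wrist
R1 56 [648.3 206.9] yaw -0.1 err 0.035
R2 58 [528.5 209.6] yaw -4.3 err 0.037
R3 58 [508.2 331.5] yaw -8.3 err 0.051
R4 58 [396.9 213.6] yaw -5.9 err 0.03
B1 54 [636.2 352.5] yaw 3.0 err 0.066
B2 58 [380.4 343.4] yaw -5.3 err 0.055
B3 58 [ 528.4 -221.5] yaw 2.7 err 0.037
B4 58 [ 385.  -208.7] yaw -4.1 err 0.043
top
R1 58 [650.3 206.1] yaw -1.3 err 0.113
R2 58 [529.6 210. ] yaw -6.1 err 0.098
R3 58 [509.1 330.2] yaw -7.6 err 0.104
R4 56 [392.2 182.1] yaw 8.1 err 0.753
B1 56 [640.3 351.9] yaw 1.3 err 0.108
B2 54 [381. 343.] yaw 0.0 err 1.0
B3 58 [ 528.9 -220.6] yaw 0.0 err 0.062
B4 58 [ 385.6 -208.9] yaw -1.3 err 0.095
```

```bash
cat >> h.py <<'E'
SLAB=(550.4,-21.9,-4.3)
LOW={"L1":(-25,-52.5,0,12),"L2":(52.5,-25,90,12),"L3":(25,52.5,0,-12),"L4":(-52.5,25,90,-12)}   # x,y,turn,grip offset along tool x
UP={"U1":(25,-52.5,0,-9),"U2":(52.5,25,90,-9),"U3":(-25,52.5,0,9),"U4":(-52.5,-25,90,9)}
def off(x,y,psi,o,z): a=np.radians(psi); return (x+o*np.cos(a),y+o*np.sin(a),z,psi)
def pick(c,slot,z): return off(c[0],c[1],c[2],{**LOW,**UP}[slot][3],z)      # c = x,y,yaw deg
def place(base,slot,z):
    x,y,t,o={**LOW,**UP}[slot]; a=np.radians(base[2]); return off(base[0]+x*np.cos(a)-y*np.sin(a),base[1]+x*np.sin(a)+y*np.cos(a),base[2]+t,o,z)
E
python3 - <<'E'
from h import *
c=(529,209.8,-4.5)
plan(pick(c,"L3",110),pick(c,"L3",8),pick(c,"L3",130),place(SLAB,"L3",140))
E
```

```text
(np.float64(517.0369919952025), np.float64(210.74150914873414), 110, -4.5) -> [0.1135, -0.0328, 0.2186] spin 4.47 steps 5.0
(np.float64(517.0369919952025), np.float64(210.74150914873414), 8, -4.5) -> [0.0, -0.0, 0.102] spin -0.0 steps 2.0
(np.float64(517.0369919952025), np.float64(210.74150914873414), 130, -4.5) -> [0.0, -0.0, -0.122] spin -0.0 steps 2.4
(np.float64(567.2997898942087), np.float64(29.47749606132632), 140, -4.3) -> [0.0643, 0.1768, -0.01] spin -0.2 steps 3.8
```

jog_arm:
  rows:
    - {"jaw": 1, "delta_pos": [0.1135, -0.0328, 0.2186], "spin": 4.5}
    - {"jaw": 1, "delta_pos": [0.1135, -0.0328, 0.2186], "spin": 4.5}
    - {"jaw": 1, "delta_pos": [0.1135, -0.0328, 0.2186], "spin": 4.5}
    - {"jaw": 1, "delta_pos": [0.1135, -0.0328, 0.2186], "spin": 4.5}
    - {"jaw": 1, "delta_pos": [0.1135, -0.0328, 0.2186], "spin": 4.5}
    - {"jaw": 1, "delta_pos": [0.1135, -0.0328, 0.2186], "spin": 4.5}
    - {"jaw": 1, "delta_pos": [0.1135, -0.0328, 0.2186], "spin": 4.5}
    - {"jaw": 1, "delta_pos": [0.1135, -0.0328, 0.2186], "spin": 4.5}
    - {"jaw": 1, "delta_pos": [0.1135, -0.0328, 0.2186], "spin": 4.5}
    - {"jaw": 1, "delta_pos": [0.1135, -0.0328, 0.2186], "spin": 4.5}

```text
clock: 4.25
tcp_pos: [517.6, 211.0, 112.5]
ee_rot: [0.999, -0.039, 0.002, -0.0]
force: [0.6, -0.1, 0.6]
gripper_width: 92.9
grasp_force: 0.0
```

```bash
python3 - <<'E'
from h import *
c=(529,209.8,-4.5)
p,a,s=pose();print(p,np.degrees(a),s["qvel"].round(3)); grab("wrist","w3")
plan(pick(c,"L3",8),pick(c,"L3",130),place(SLAB,"L3",140))
E
```

```text
[517.63468427 211.02262447 112.54373003] -4.520558191247245 [-0.002  0.005  0.007  0.001 -0.003 -0.001]
(np.float64(517.0369919952025), np.float64(210.74150914873414), 8, -4.5) -> [-0.0004, 0.0003, 0.1042] spin -0.02 steps 2.1
(np.float64(517.0369919952025), np.float64(210.74150914873414), 130, -4.5) -> [0.0, -0.0, -0.122] spin -0.0 steps 2.4
(np.float64(567.2997898942087), np.float64(29.47749606132632), 140, -4.3) -> [0.0643, 0.1768, -0.01] spin -0.2 steps 3.8
```

View pics/w3.png

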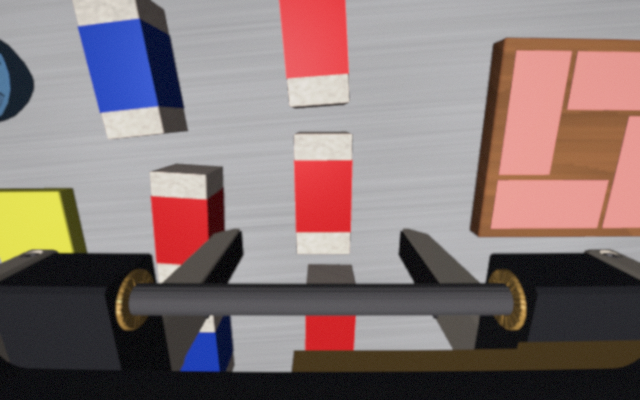

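R2 is centred between the fingers, its top at columns 295–351 and its sleeve at rows 162–232. I'll descend and grip.

jog_arm:
  rows:
    - {"jaw": 1, "delta_pos": [-0.0004, 0.0003, 0.045], "spin": 0}
    - {"jaw": 1, "delta_pos": [-0.0004, 0.0003, 0.08], "spin": 0}
    - {"jaw": 1, "delta_pos": [-0.0004, 0.0003, 0.096], "spin": 0}
    - {"jaw": 1, "delta_pos": [-0.0004, 0.0003, 0.102], "spin": 0}
    - {"jaw": 1, "delta_pos": [-0.0004, 0.0003, 0.102], "spin": 0}
    - {"jaw": 1, "delta_pos": [-0.0004, 0.0003, 0.102], "spin": 0}
    - {"jaw": 1, "delta_pos": [-0.0004, 0.0003, 0.102], "spin": 0}

```text
clock: 5.0
tcp_pos: [517.7, 210.8, 9.6]
ee_rot: [0.999, -0.039, 0.001, -0.0]
force: [0.6, 0.6, -0.1]
gripper_width: 92.7
grasp_force: 0.0
```

jog_arm:
  force: 12
  rows:
    - {"jaw": -0.2, "delta_pos": [0, 0, 0], "spin": 0}
    - {"jaw": -0.2, "delta_pos": [0, 0, 0], "spin": 0}
    - {"jaw": -0.2, "delta_pos": [0, 0, 0], "spin": 0}
    - {"jaw": -0.2, "delta_pos": [0, 0, 0], "spin": 0}
    - {"jaw": -0.2, "delta_pos": [0, 0, 0], "spin": 0}
    - {"jaw": -0.2, "delta_pos": [0, 0, 0], "spin": 0}
    - {"jaw": -0.2, "delta_pos": [0, 0, 0], "spin": 0}
    - {"jaw": -0.2, "delta_pos": [0, 0, 0], "spin": 0}

```text
clock: 5.8
tcp_pos: [516.5, 210.5, 8.0]
ee_rot: [0.999, -0.039, -0.0, 0.0]
force: [-0.6, 1.0, 0.2]
gripper_width: 45.2
grasp_force: 12.0
```

```bash
python3 - <<'E'
from h import *
c=(529,209.8,-4.5)
p,a,s=pose();print(p,np.degrees(a),s["qvel"].round(3),s["gripper_width"],s["grasp_force"],s["force"])
plan((p[0],p[1],p[2]+122,np.degrees(a)),place(SLAB,"L3",140))
E
```

```text
[516.48615274 210.54146131   8.01196038] -4.525473362964107 [-0.001 -0.001 -0.     0.     0.001  0.   ] 45.19832204432565 11.997548639774323 [-0.60613966  0.99694859  0.19566577]
(np.float64(516.4861527413949), np.float64(210.5414613083453), np.float64(130.0119603832876), np.float64(-4.525473362964107)) -> [0.0, -0.0, -0.122] spin -0.0 steps 2.4
(np.float64(567.2997898942087), np.float64(29.47749606132632), 140, -4.3) -> [0.0649, 0.1765, -0.01] spin -0.23 steps 3.8
```

jog_arm:
  rows:
    - {"jaw": -0.2, "delta_pos": [0, 0, -0.02], "spin": 0}
    - {"jaw": -0.2, "delta_pos": [0, 0, -0.06], "spin": 0}
    - {"jaw": -0.2, "delta_pos": [0, 0, -0.1], "spin": 0}
    - {"jaw": -0.2, "delta_pos": [0, 0, -0.122], "spin": 0}
    - {"jaw": -0.2, "delta_pos": [0, 0, -0.122], "spin": 0}

```text
clock: 6.3
tcp_pos: [518.9, 211.1, 133.7]
ee_rot: [0.999, -0.039, 0.004, -0.001]
force: [0.8, -0.7, -1.2]
gripper_width: 45.0
grasp_force: 12.0
```

jog_arm:
  rows:
    - {"jaw": -0.2, "delta_pos": [0.016, 0.044, -0.01], "spin": -0.2}
    - {"jaw": -0.2, "delta_pos": [0.032, 0.088, -0.01], "spin": -0.2}
    - {"jaw": -0.2, "delta_pos": [0.048, 0.132, -0.01], "spin": -0.2}
    - {"jaw": -0.2, "delta_pos": [0.0649, 0.1765, -0.01], "spin": -0.2}
    - {"jaw": -0.2, "delta_pos": [0.0649, 0.1765, -0.01], "spin": -0.2}
    - {"jaw": -0.2, "delta_pos": [0.0649, 0.1765, -0.01], "spin": -0.2}
    - {"jaw": -0.2, "delta_pos": [0.0649, 0.1765, -0.01], "spin": -0.2}
    - {"jaw": -0.2, "delta_pos": [0.0649, 0.1765, -0.01], "spin": -0.2}
    - {"jaw": -0.2, "delta_pos": [0.0649, 0.1765, -0.01], "spin": -0.2}

```text
clock: 7.2
tcp_pos: [566.9, 30.9, 139.8]
ee_rot: [0.999, -0.037, -0.0, -0.0]
force: [0.1, 0.0, -1.4]
gripper_width: 44.8
grasp_force: 12.0
```

```bash
python3 - <<'E'
from h import *
p,a,s=pose();print(p,np.degrees(a),s["qvel"].round(3),s["gripper_width"],s["grasp_force"],s["force"])
t=place(SLAB,"L3",29); t=off(t[0],t[1],t[3],-.5,29)
c=(650,206.5,-1)
plan(t,(t[0],t[1],120,t[3]),pick(c,"L2",110))
E
```

```text
[566.88107703  30.85971343 139.8361376 ] -4.212274596544729 [-0.004 -0.002 -0.004 -0.001 -0.001 -0.001] 44.75040890860052 11.997820883989334 [ 0.06138472  0.04802821 -1.41468359]
(np.float64(566.8011973274462), np.float64(29.514985424739486), 29, -4.3) -> [0.0, 0.0013, 0.1108] spin 0.09 steps 2.2
(np.float64(566.8011973274462), np.float64(29.514985424739486), 120, -4.3) -> [0.0, -0.0, -0.091] spin -0.0 steps 1.8
(np.float64(661.9981723418767), np.float64(206.2905711227526), 110, -1) -> [0.0817, -0.1834, 0.01] spin -3.3 steps 4.0
```

jog_arm:
  rows:
    - {"jaw": -0.2, "delta_pos": [0, 0.0006, 0.04], "spin": 0}
    - {"jaw": -0.2, "delta_pos": [0, 0.0006, 0.075], "spin": 0}
    - {"jaw": -0.2, "delta_pos": [0, 0.0006, 0.095], "spin": 0}
    - {"jaw": -0.2, "delta_pos": [0, 0.0006, 0.105], "spin": 0}
    - {"jaw": -0.2, "delta_pos": [0, 0.0006, 0.109], "spin": 0}
    - {"jaw": -0.2, "delta_pos": [0, 0.0006, 0.11], "spin": 0}
    - {"jaw": -0.2, "delta_pos": [0, 0.0006, 0.11], "spin": 0}
    - {"jaw": -0.2, "delta_pos": [0, 0.0006, 0.11], "spin": 0}
    - {"jaw": -0.2, "delta_pos": [0, 0.0006, 0.11], "spin": 0}
    - {"jaw": -0.2, "delta_pos": [0, 0.0006, 0.11], "spin": 0}

```text
clock: 8.2
tcp_pos: [567.6, 28.8, 30.6]
ee_rot: [0.999, -0.038, 0.001, 0.0]
force: [-0.5, -0.6, -1.1]
gripper_width: 44.9
grasp_force: 12.0
```

```bash
python3 - <<'E'
from h import *
p,a,s=pose();print(p,np.degrees(a),s["qvel"].round(3),s["gripper_width"],s["grasp_force"],s["force"])
t=place(SLAB,"L3",29); t=off(t[0],t[1],t[3],-.5,29)
c=(650,206.5,-1)
plan(t,(t[0],t[1],120,t[3]),pick(c,"L2",110))
E
```

```text
[567.60856974  28.80019728  30.64267482] -4.3303808248576106 [-0.     0.004  0.003 -0.001 -0.002  0.   ] 44.853168422300065 11.99773371219635 [-0.54538066 -0.64395994 -1.06588728]
(np.float64(566.8011973274462), np.float64(29.514985424739486), 29, -4.3) -> [-0.0009, -0.0007, 0.0016] spin -0.03 steps 0.0
(np.float64(566.8011973274462), np.float64(29.514985424739486), 120, -4.3) -> [0.0, -0.0, -0.091] spin -0.0 steps 1.8
(np.float64(661.9981723418767), np.float64(206.2905711227526), 110, -1) -> [0.0817, -0.1834, 0.01] spin -3.3 steps 4.0
```

jog_arm:
  rows:
    - {"jaw": -0.2, "delta_pos": [-0.0005, -0.0003, 0.001], "spin": 0}
    - {"jaw": -0.2, "delta_pos": [-0.0005, -0.0003, 0.001], "spin": 0}
    - {"jaw": 0.4, "delta_pos": [-0.0005, -0.0003, 0.001], "spin": 0}
    - {"jaw": 0.4, "delta_pos": [-0.0005, -0.0003, 0.001], "spin": 0}
    - {"jaw": 0.4, "delta_pos": [-0.0005, -0.0003, 0.001], "spin": 0}
    - {"jaw": 0.4, "delta_pos": [-0.0005, -0.0003, 0.001], "spin": 0}
    - {"jaw": 0.4, "delta_pos": [-0.0005, -0.0003, -0.03], "spin": 0}
    - {"jaw": 0.4, "delta_pos": [-0.0005, -0.0003, -0.07], "spin": 0}
    - {"jaw": 0.4, "delta_pos": [-0.0005, -0.0003, -0.09], "spin": 0}
    - {"jaw": 0.4, "delta_pos": [-0.0005, -0.0003, -0.09], "spin": 0}

```text
clock: 9.2
tcp_pos: [569.3, 28.9, 123.7]
ee_rot: [0.999, -0.038, 0.004, 0.0]
force: [-0.2, 0.8, -0.0]
gripper_width: 65.3
grasp_force: 0.0
```

jog_arm:
  rows:
    - {"jaw": 1, "delta_pos": [0.0817, -0.1834, 0.01], "spin": -3.3}
    - {"jaw": 1, "delta_pos": [0.0817, -0.1834, 0.01], "spin": -3.3}
    - {"jaw": 1, "delta_pos": [0.0817, -0.1834, 0.01], "spin": -3.3}
    - {"jaw": 1, "delta_pos": [0.0817, -0.1834, 0.01], "spin": -3.3}
    - {"jaw": 1, "delta_pos": [0.0817, -0.1834, 0.01], "spin": -3.3}
    - {"jaw": 1, "delta_pos": [0.0817, -0.1834, 0.01], "spin": -3.3}
    - {"jaw": 1, "delta_pos": [0.0817, -0.1834, 0.01], "spin": -3.3}
    - {"jaw": 1, "delta_pos": [0.0817, -0.1834, 0.01], "spin": -3.3}
    - {"jaw": 1, "delta_pos": [0.0817, -0.1834, 0.01], "spin": -3.3}
    - {"jaw": 1, "delta_pos": [0.0817, -0.1834, 0.01], "spin": -3.3}

```text
clock: 10.2
tcp_pos: [662.1, 204.9, 110.6]
ee_rot: [1.0, -0.01, 0.0, -0.0]
force: [-0.4, 0.7, -0.0]
gripper_width: 93.4
grasp_force: 0.0
```

```bash
python3 - <<'E'
from h import *
p,a,s=pose();print(p,np.degrees(a))
f=grab("wrist","w4"); g=grab("top")
for n,v in(("w",f),("t",g)): cartons(v,[("R1",650,206.5)]); cartons(v,[("R2",579,29)],zb=20)
c=(650,206.5,-1)
plan(pick(c,"L2",8),pick(c,"L2",130),place(SLAB,"L2",140))
E
```

```text
[662.14169166 204.90261297 110.60524871] -1.1075343400661257
R1 60 [649.1 206.2] yaw -0.7 err 0.013
R2 54 [613.4  41.9] yaw 18.9 err 0.989
R1 56 [641.6 186.5] yaw 44.1 err 0.884
R2 60 [579.5  28.9] yaw -5.2 err 0.085
(np.float64(661.9981723418767), np.float64(206.2905711227526), 8, -1) -> [-0.0002, -0.001, 0.1025] spin -0.08 steps 2.0
(np.float64(661.9981723418767), np.float64(206.2905711227526), 130, -1) -> [0.0, -0.0, -0.122] spin -0.0 steps 2.4
(np.float64(601.7774960613262), np.float64(-38.79978989420871), 140, 85.7) -> [-0.0559, 0.2461, -0.01] spin -86.7 steps 10.1
```

jog_arm:
  rows:
    - {"jaw": 1, "delta_pos": [-0.0009, -0.001, 0.045], "spin": 0}
    - {"jaw": 1, "delta_pos": [-0.0009, -0.001, 0.08], "spin": 0}
    - {"jaw": 1, "delta_pos": [-0.0009, -0.001, 0.096], "spin": 0}
    - {"jaw": 1, "delta_pos": [-0.0009, -0.001, 0.102], "spin": 0}
    - {"jaw": 1, "delta_pos": [-0.0009, -0.001, 0.102], "spin": 0}
    - {"jaw": 1, "delta_pos": [-0.0009, -0.001, 0.102], "spin": 0}
    - {"jaw": 1, "delta_pos": [-0.0009, -0.001, 0.102], "spin": 0}

```text
clock: 11.0
tcp_pos: [662.7, 207.2, 10.2]
ee_rot: [1.0, -0.009, 0.002, -0.0]
force: [0.3, -0.2, -0.1]
gripper_width: 93.0
grasp_force: 0.0
```

jog_arm:
  force: 12
  rows:
    - {"jaw": -0.2, "delta_pos": [0, 0, 0], "spin": 0}
    - {"jaw": -0.2, "delta_pos": [0, 0, 0], "spin": 0}
    - {"jaw": -0.2, "delta_pos": [0, 0, 0], "spin": 0}
    - {"jaw": -0.2, "delta_pos": [0, 0, 0], "spin": 0}
    - {"jaw": -0.2, "delta_pos": [0, 0, 0], "spin": 0}
    - {"jaw": -0.2, "delta_pos": [0, 0, 0], "spin": 0}
    - {"jaw": -0.2, "delta_pos": [0, 0, 0], "spin": 0}
    - {"jaw": -0.2, "delta_pos": [0, 0, 0], "spin": 0}

```text
clock: 11.8
tcp_pos: [661.2, 206.9, 8.0]
ee_rot: [1.0, -0.009, -0.0, 0.0]
force: [1.0, 0.0, -0.3]
gripper_width: 45.2
grasp_force: 12.0
```

jog_arm:
  rows:
    - {"jaw": -0.2, "delta_pos": [0, 0, -0.02], "spin": 0}
    - {"jaw": -0.2, "delta_pos": [0, 0, -0.06], "spin": 0}
    - {"jaw": -0.2, "delta_pos": [0, 0, -0.1], "spin": 0}
    - {"jaw": -0.2, "delta_pos": [0, 0, -0.122], "spin": 0}
    - {"jaw": -0.2, "delta_pos": [0, 0, -0.122], "spin": 0}

```text
clock: 12.3
tcp_pos: [663.7, 207.4, 134.5]
ee_rot: [1.0, -0.009, 0.004, -0.001]
force: [0.6, 0.3, -1.6]
gripper_width: 44.9
grasp_force: 12.0
```

jog_arm:
  rows:
    - {"jaw": -0.2, "delta_pos": [-0.006, 0.025, -0.01], "spin": -8.5}
    - {"jaw": -0.2, "delta_pos": [-0.012, 0.05, -0.01], "spin": -17}
    - {"jaw": -0.2, "delta_pos": [-0.018, 0.075, -0.01], "spin": -25.5}
    - {"jaw": -0.2, "delta_pos": [-0.024, 0.1, -0.01], "spin": -34}
    - {"jaw": -0.2, "delta_pos": [-0.03, 0.13, -0.01], "spin": -42.5}
    - {"jaw": -0.2, "delta_pos": [-0.036, 0.16, -0.01], "spin": -51}
    - {"jaw": -0.2, "delta_pos": [-0.042, 0.19, -0.01], "spin": -59.5}
    - {"jaw": -0.2, "delta_pos": [-0.048, 0.215, -0.01], "spin": -68}
    - {"jaw": -0.2, "delta_pos": [-0.053, 0.235, -0.01], "spin": -76.5}
    - {"jaw": -0.2, "delta_pos": [-0.056, 0.246, -0.01], "spin": -84}

```text
clock: 13.3
tcp_pos: [599.1, -39.5, 137.6]
ee_rot: [0.748, 0.664, -0.001, -0.001]
force: [0.4, -0.0, -0.8]
gripper_width: 45.0
grasp_force: 12.0
```

jog_arm:
  rows:
    - {"jaw": -0.2, "delta_pos": [0, 0, 0], "spin": -2.7}
    - {"jaw": -0.2, "delta_pos": [0, 0, 0], "spin": -2.7}
    - {"jaw": -0.2, "delta_pos": [0, 0, 0], "spin": -2.7}
    - {"jaw": -0.2, "delta_pos": [0, 0, 0], "spin": -2.7}
    - {"jaw": -0.2, "delta_pos": [0, 0, 0], "spin": -2.7}

```text
clock: 13.8
tcp_pos: [600.7, -37.6, 139.7]
ee_rot: [0.733, 0.68, -0.0, -0.0]
force: [-0.9, 0.4, -1.2]
gripper_width: 44.9
grasp_force: 12.0
```

```bash
python3 - <<'E'
from h import *
p,a,s=pose();print(p,np.degrees(a),s["gripper_width"],s["grasp_force"])
t=place(SLAB,"L2",29)
plan(t,(t[0],t[1],120,t[3]),pick((396.9,213.8,-5.7),"L1",110))
E
```

```text
[600.68737436 -37.57595603 139.65978582] 85.67012431847232 44.92570728622706 11.959265917539597
(np.float64(601.7774960613262), np.float64(-38.79978989420871), 29, 85.7) -> [-0.0011, 0.0012, 0.1107] spin -0.03 steps 2.2
(np.float64(601.7774960613262), np.float64(-38.79978989420871), 120, 85.7) -> [0.0, 0.0, -0.091] spin -0.0 steps 1.8
(np.float64(408.8406668395347), np.float64(212.60816300307636), 110, -5.7) -> [0.2362, -0.2112, 0.01] spin 91.4 steps 10.6
```

jog_arm:
  rows:
    - {"jaw": -0.2, "delta_pos": [-0.0009, 0.0011, 0.04], "spin": 0}
    - {"jaw": -0.2, "delta_pos": [-0.0009, 0.0011, 0.075], "spin": 0}
    - {"jaw": -0.2, "delta_pos": [-0.0009, 0.0011, 0.095], "spin": 0}
    - {"jaw": -0.2, "delta_pos": [-0.0009, 0.0011, 0.105], "spin": 0}
    - {"jaw": -0.2, "delta_pos": [-0.0009, 0.0011, 0.109], "spin": 0}
    - {"jaw": -0.2, "delta_pos": [-0.0009, 0.0011, 0.11], "spin": 0}
    - {"jaw": -0.2, "delta_pos": [-0.0009, 0.0011, 0.11], "spin": 0}
    - {"jaw": -0.2, "delta_pos": [-0.0009, 0.0011, 0.11], "spin": 0}
    - {"jaw": -0.2, "delta_pos": [-0.0009, 0.0011, 0.11], "spin": 0}
    - {"jaw": -0.2, "delta_pos": [-0.0009, 0.0011, 0.11], "spin": 0}

```text
clock: 14.8
tcp_pos: [602.2, -39.1, 30.7]
ee_rot: [0.733, 0.68, 0.0, 0.0]
force: [0.2, -0.3, -1.6]
gripper_width: 44.8
grasp_force: 12.0
```

jog_arm:
  rows:
    - {"jaw": -0.2, "delta_pos": [0, 0, 0], "spin": 0}
    - {"jaw": -0.2, "delta_pos": [0, 0, 0], "spin": 0}
    - {"jaw": -0.2, "delta_pos": [0, 0, 0], "spin": 0}
    - {"jaw": 0.4, "delta_pos": [0, 0, 0], "spin": 0}
    - {"jaw": 0.4, "delta_pos": [0, 0, 0], "spin": 0}
    - {"jaw": 0.4, "delta_pos": [0, 0, 0], "spin": 0}
    - {"jaw": 0.4, "delta_pos": [0, 0, 0], "spin": 0}

```text
clock: 15.5
tcp_pos: [601.9, -39.0, 30.2]
ee_rot: [0.733, 0.68, 0.0, 0.0]
force: [-0.3, 1.2, 0.1]
gripper_width: 64.9
grasp_force: 0.0
```

jog_arm:
  rows:
    - {"jaw": 0.4, "delta_pos": [0, 0, -0.03], "spin": 0}
    - {"jaw": 0.4, "delta_pos": [0, 0, -0.07], "spin": 0}
    - {"jaw": 0.4, "delta_pos": [0, 0, -0.091], "spin": 0}
    - {"jaw": 0.4, "delta_pos": [0, 0, -0.091], "spin": 0}

```text
clock: 15.9
tcp_pos: [604.4, -39.6, 125.0]
ee_rot: [0.733, 0.68, 0.002, 0.003]
force: [-0.3, -0.8, 0.3]
gripper_width: 65.1
grasp_force: 0.0
```

jog_arm:
  rows:
    - {"jaw": 1, "delta_pos": [0.2362, -0.2112, 0.01], "spin": 91.4}
    - {"jaw": 1, "delta_pos": [0.2362, -0.2112, 0.01], "spin": 91.4}
    - {"jaw": 1, "delta_pos": [0.2362, -0.2112, 0.01], "spin": 91.4}
    - {"jaw": 1, "delta_pos": [0.2362, -0.2112, 0.01], "spin": 91.4}
    - {"jaw": 1, "delta_pos": [0.2362, -0.2112, 0.01], "spin": 91.4}
    - {"jaw": 1, "delta_pos": [0.2362, -0.2112, 0.01], "spin": 91.4}
    - {"jaw": 1, "delta_pos": [0.2362, -0.2112, 0.01], "spin": 91.4}
    - {"jaw": 1, "delta_pos": [0.2362, -0.2112, 0.01], "spin": 91.4}
    - {"jaw": 1, "delta_pos": [0.2362, -0.2112, 0.01], "spin": 91.4}
    - {"jaw": 1, "delta_pos": [0.2362, -0.2112, 0.01], "spin": 91.4}

```text
clock: 16.9
tcp_pos: [407.9, 212.7, 109.9]
ee_rot: [1.0, 0.011, -0.001, 0.0]
force: [-0.5, -0.5, -0.5]
gripper_width: 93.0
grasp_force: 0.0
```

jog_arm:
  rows:
    - {"jaw": 1, "delta_pos": [0, 0, 0], "spin": 0}
    - {"jaw": 1, "delta_pos": [0, 0, 0], "spin": 0}
    - {"jaw": 1, "delta_pos": [0, 0, 0], "spin": 0}

```text
clock: 17.2
tcp_pos: [408.8, 212.3, 110.6]
ee_rot: [1.0, 0.015, -0.0, 0.0]
force: [1.0, -0.5, -0.3]
gripper_width: 92.8
grasp_force: 0.0
```

```bash
python3 - <<'E'
from h import *
p,a,s=pose();print(p,np.degrees(a))
f=grab("wrist"); g=grab("top","t5")
cartons(f,[("R4",396.9,213.8)]); cartons(g,[("R2",579,29),("R1",600,-51)],zb=20)
c=(396.9,213.8,-5.7)
plan(pick(c,"L1",8),pick(c,"L1",130),place(SLAB,"L1",140)); print(place(SLAB,"L2",0))
E
```

```text
[408.81290833 212.31784953 110.61092642] 1.7560766464539947
R4 60 [396.5 213.3] yaw -5.5 err 0.017
R2 60 [579.5  29.1] yaw -4.1 err 0.104
R1 54 [600.8 -52. ] yaw 6.2 err 0.245
(np.float64(408.8406668395347), np.float64(212.60816300307636), 8, -5.7) -> [-0.0001, -0.0003, 0.1028] spin 7.39 steps 2.1
(np.float64(408.8406668395347), np.float64(212.60816300307636), 130, -5.7) -> [0.0, -0.0, -0.122] spin -0.0 steps 2.4
(np.float64(533.5002101057912), np.float64(-73.27749606132632), 140, -4.3) -> [0.1524, 0.2721, -0.01] spin -1.4 steps 6.2
(np.float64(601.7774960613262), np.float64(-38.79978989420871), 0, 85.7)
```

jog_arm:
  rows:
    - {"jaw": 1, "delta_pos": [-0.0004, -0.0001, 0.03], "spin": 7.3}
    - {"jaw": 1, "delta_pos": [-0.0004, -0.0001, 0.05], "spin": 7.3}
    - {"jaw": 1, "delta_pos": [-0.0004, -0.0001, 0.08], "spin": 7.3}
    - {"jaw": 1, "delta_pos": [-0.0004, -0.0001, 0.096], "spin": 7.3}
    - {"jaw": 1, "delta_pos": [-0.0004, -0.0001, 0.102], "spin": 7.3}
    - {"jaw": 1, "delta_pos": [-0.0004, -0.0001, 0.102], "spin": 7.3}
    - {"jaw": 1, "delta_pos": [-0.0004, -0.0001, 0.102], "spin": 7.3}
    - {"jaw": 1, "delta_pos": [-0.0004, -0.0001, 0.102], "spin": 7.3}

```text
clock: 18.1
tcp_pos: [409.6, 212.8, 10.0]
ee_rot: [0.999, -0.05, 0.001, -0.0]
force: [0.8, -0.2, -0.5]
gripper_width: 93.1
grasp_force: 0.0
```

jog_arm:
  force: 12
  rows:
    - {"jaw": -0.2, "delta_pos": [0, 0, 0], "spin": 0}
    - {"jaw": -0.2, "delta_pos": [0, 0, 0], "spin": 0}
    - {"jaw": -0.2, "delta_pos": [0, 0, 0], "spin": 0}
    - {"jaw": -0.2, "delta_pos": [0, 0, 0], "spin": 0}
    - {"jaw": -0.2, "delta_pos": [0, 0, 0], "spin": 0}
    - {"jaw": -0.2, "delta_pos": [0, 0, 0], "spin": 0}
    - {"jaw": -0.2, "delta_pos": [0, 0, 0], "spin": 0}
    - {"jaw": -0.2, "delta_pos": [0, 0, 0], "spin": 0}

```text
clock: 18.9
tcp_pos: [408.6, 212.5, 9.0]
ee_rot: [0.999, -0.05, -0.0, 0.0]
force: [0.2, -0.1, -0.4]
gripper_width: 45.0
grasp_force: 12.0
```

jog_arm:
  rows:
    - {"jaw": -0.2, "delta_pos": [0, 0, -0.02], "spin": 0}
    - {"jaw": -0.2, "delta_pos": [0, 0, -0.06], "spin": 0}
    - {"jaw": -0.2, "delta_pos": [0, 0, -0.1], "spin": 0}
    - {"jaw": -0.2, "delta_pos": [0, 0, -0.122], "spin": 0}
    - {"jaw": -0.2, "delta_pos": [0, 0, -0.122], "spin": 0}

```text
clock: 19.4
tcp_pos: [410.9, 213.2, 134.1]
ee_rot: [0.999, -0.05, 0.003, -0.001]
force: [-0.1, -0.4, -0.5]
gripper_width: 45.1
grasp_force: 12.0
```

jog_arm:
  rows:
    - {"jaw": -0.2, "delta_pos": [0.02, 0.036, -0.01], "spin": -1.4}
    - {"jaw": -0.2, "delta_pos": [0.044, 0.078, -0.01], "spin": -1.4}
    - {"jaw": -0.2, "delta_pos": [0.068, 0.12, -0.01], "spin": -1.4}
    - {"jaw": -0.2, "delta_pos": [0.09, 0.16, -0.01], "spin": -1.4}
    - {"jaw": -0.2, "delta_pos": [0.112, 0.2, -0.01], "spin": -1.4}
    - {"jaw": -0.2, "delta_pos": [0.132, 0.236, -0.01], "spin": -1.4}
    - {"jaw": -0.2, "delta_pos": [0.1524, 0.2721, -0.01], "spin": -1.4}
    - {"jaw": -0.2, "delta_pos": [0.1524, 0.2721, -0.01], "spin": -1.4}
    - {"jaw": -0.2, "delta_pos": [0.1524, 0.2721, -0.01], "spin": -1.4}
    - {"jaw": -0.2, "delta_pos": [0.1524, 0.2721, -0.01], "spin": -1.4}

```text
clock: 20.4
tcp_pos: [532.0, -72.2, 139.7]
ee_rot: [0.999, -0.037, -0.001, -0.001]
force: [0.6, 0.5, -0.5]
gripper_width: 44.9
grasp_force: 12.0
```

jog_arm:
  rows:
    - {"jaw": -0.2, "delta_pos": [0, 0, 0], "spin": 0}
    - {"jaw": -0.2, "delta_pos": [0, 0, 0], "spin": 0}
    - {"jaw": -0.2, "delta_pos": [0, 0, 0], "spin": 0}
    - {"jaw": -0.2, "delta_pos": [0, 0, 0], "spin": 0}

```text
clock: 20.8
tcp_pos: [533.2, -72.8, 141.2]
ee_rot: [0.999, -0.037, 0.0, 0.0]
force: [-0.5, 0.5, -1.2]
gripper_width: 45.0
grasp_force: 12.0
```

```bash
python3 - <<'E'
from h import *
p,a,s=pose();print(p,np.degrees(a),s["gripper_width"],s["grasp_force"])
t=place(SLAB,"L1",28.5)
plan(t,(t[0],t[1],120,t[3]),pick((508.3,331,-8),"L4",110))
E
```

```text
[533.24386133 -72.78342726 141.22604981] -4.250813693518924 45.03922141064198 11.989464908838272
(np.float64(533.5002101057912), np.float64(-73.27749606132632), 28.5, -4.3) -> [0.0003, 0.0005, 0.1127] spin 0.05 steps 2.3
(np.float64(533.5002101057912), np.float64(-73.27749606132632), 120, -4.3) -> [0.0, -0.0, -0.0915] spin -0.0 steps 1.8
(np.float64(496.41678317510116), np.float64(332.6700772115208), 110, -8) -> [-0.0674, -0.402, 0.01] spin 3.7 steps 8.2
```

jog_arm:
  rows:
    - {"jaw": -0.2, "delta_pos": [0.0003, 0.0004, 0.04], "spin": 0}
    - {"jaw": -0.2, "delta_pos": [0.0003, 0.0004, 0.075], "spin": 0}
    - {"jaw": -0.2, "delta_pos": [0.0003, 0.0004, 0.095], "spin": 0}
    - {"jaw": -0.2, "delta_pos": [0.0003, 0.0004, 0.105], "spin": 0}
    - {"jaw": -0.2, "delta_pos": [0.0003, 0.0004, 0.11], "spin": 0}
    - {"jaw": -0.2, "delta_pos": [0.0003, 0.0004, 0.1115], "spin": 0}
    - {"jaw": -0.2, "delta_pos": [0.0003, 0.0004, 0.1115], "spin": 0}
    - {"jaw": -0.2, "delta_pos": [0.0003, 0.0004, 0.1115], "spin": 0}
    - {"jaw": -0.2, "delta_pos": [0.0003, 0.0004, 0.1115], "spin": 0}
    - {"jaw": -0.2, "delta_pos": [0.0003, 0.0004, 0.1115], "spin": 0}

```text
clock: 21.8
tcp_pos: [533.9, -73.9, 30.1]
ee_rot: [0.999, -0.038, 0.001, 0.0]
force: [0.0, 0.5, -0.1]
gripper_width: 44.9
grasp_force: 12.0
```

jog_arm:
  rows:
    - {"jaw": -0.2, "delta_pos": [0, 0, 0], "spin": 0}
    - {"jaw": -0.2, "delta_pos": [0, 0, 0], "spin": 0}
    - {"jaw": -0.2, "delta_pos": [0, 0, 0], "spin": 0}
    - {"jaw": 0.4, "delta_pos": [0, 0, 0], "spin": 0}
    - {"jaw": 0.4, "delta_pos": [0, 0, 0], "spin": 0}
    - {"jaw": 0.4, "delta_pos": [0, 0, 0], "spin": 0}
    - {"jaw": 0.4, "delta_pos": [0, 0, 0], "spin": 0}

```text
clock: 22.5
tcp_pos: [533.6, -73.7, 29.6]
ee_rot: [0.999, -0.038, 0.0, 0.0]
force: [0.3, 0.7, 0.3]
gripper_width: 64.3
grasp_force: 0.0
```

jog_arm:
  rows:
    - {"jaw": 0.4, "delta_pos": [0, 0, -0.03], "spin": 0}
    - {"jaw": 0.4, "delta_pos": [0, 0, -0.07], "spin": 0}
    - {"jaw": 0.4, "delta_pos": [0, 0, -0.091], "spin": 0}
    - {"jaw": 0.4, "delta_pos": [0, 0, -0.091], "spin": 0}

```text
clock: 22.9
tcp_pos: [535.9, -74.5, 124.0]
ee_rot: [0.999, -0.037, 0.003, 0.001]
force: [0.4, 0.9, -1.3]
gripper_width: 64.9
grasp_force: 0.0
```

jog_arm:
  rows:
    - {"jaw": 1, "delta_pos": [-0.0674, -0.402, 0.01], "spin": 3.7}
    - {"jaw": 1, "delta_pos": [-0.0674, -0.402, 0.01], "spin": 3.7}
    - {"jaw": 1, "delta_pos": [-0.0674, -0.402, 0.01], "spin": 3.7}
    - {"jaw": 1, "delta_pos": [-0.0674, -0.402, 0.01], "spin": 3.7}
    - {"jaw": 1, "delta_pos": [-0.0674, -0.402, 0.01], "spin": 3.7}
    - {"jaw": 1, "delta_pos": [-0.0674, -0.402, 0.01], "spin": 3.7}
    - {"jaw": 1, "delta_pos": [-0.0674, -0.402, 0.01], "spin": 3.7}
    - {"jaw": 1, "delta_pos": [-0.0674, -0.402, 0.01], "spin": 3.7}
    - {"jaw": 1, "delta_pos": [-0.0674, -0.402, 0.01], "spin": 3.7}
    - {"jaw": 1, "delta_pos": [-0.0674, -0.402, 0.01], "spin": 3.7}

```text
clock: 23.9
tcp_pos: [495.1, 333.3, 108.9]
ee_rot: [0.998, -0.068, -0.001, 0.001]
force: [0.0, -0.6, -0.4]
gripper_width: 93.0
grasp_force: 0.0
```

jog_arm:
  rows:
    - {"jaw": 1, "delta_pos": [0, 0, 0], "spin": 0}
    - {"jaw": 1, "delta_pos": [0, 0, 0], "spin": 0}
    - {"jaw": 1, "delta_pos": [0, 0, 0], "spin": 0}
    - {"jaw": 1, "delta_pos": [0, 0, 0], "spin": 0}

```text
clock: 24.3
tcp_pos: [497.0, 330.9, 110.7]
ee_rot: [0.997, -0.071, 0.0, 0.0]
force: [0.4, -0.2, 0.4]
gripper_width: 92.7
grasp_force: 0.0
```

```bash
sed -i 's/def cartons(f,near,zb=0)/def cartons(f,near,zb=0,yaw=0)/; s/\[x,y,0\],L,45.2/[x,y,np.radians(yaw)],L,45.2/; s/(54,56,58,60)/(58,60)/' h.py; python3 - <<'E'
from h import *
p,a,s=pose();print(p,np.degrees(a))
f=grab("wrist","w6"); g=grab("top","t6")
cartons(f,[("R3",508.3,331)],yaw=-8); cartons(g,[("R2",579,29),("R4",521.5,-72.4)],zb=20,yaw=-4); cartons(g,[("R1",601,-51)],zb=20,yaw=86)
c=(508.3,331,-8)
plan(pick(c,"L4",8),pick(c,"L4",130),place(SLAB,"L4",140)); 
for n in LOW: t=place(SLAB,n,0); print(n,off(t[0],t[1],t[3],-LOW[n][3],0))
E
```

```text
[497.01001548 330.93709374 110.71813883] -8.111709409239213
R3 60 [507.4 329.8] yaw -8.2 err 0.013
R2 60 [579.6  29.4] yaw -3.9 err 0.153
R4 60 [522.6 -72.4] yaw -3.8 err 0.223
R1 58 [603.2 -50.4] yaw 86.4 err 0.329
(np.float64(496.41678317510116), np.float64(332.6700772115208), 8, -8) -> [-0.0006, -0.0012, 0.1028] spin -0.07 steps 2.1
(np.float64(496.41678317510116), np.float64(332.6700772115208), 130, -8) -> [0.0, -0.0, -0.122] spin -0.0 steps 2.4
(np.float64(499.02250393867365), np.float64(-5.0002101057912895), 140, 85.7) -> [0.0496, 0.334, -0.01] spin -93.7 steps 10.9
L1 (np.float64(521.5339885034898), np.float64(-72.37775133941038), 0, -4.3)
L2 (np.float64(600.8777513394103), np.float64(-50.766011496510096), 0, 85.7)
L3 (np.float64(579.2660114965101), np.float64(28.577751339410387), 0, -4.3)
L4 (np.float64(499.92224866058956), np.float64(6.966011496510099), 0, 85.7)
```

jog_arm:
  rows:
    - {"jaw": 1, "delta_pos": [-0.0013, -0.0009, 0.03], "spin": 0}
    - {"jaw": 1, "delta_pos": [-0.0013, -0.0009, 0.05], "spin": 0}
    - {"jaw": 1, "delta_pos": [-0.0013, -0.0009, 0.08], "spin": 0}
    - {"jaw": 1, "delta_pos": [-0.0013, -0.0009, 0.096], "spin": 0}
    - {"jaw": 1, "delta_pos": [-0.0013, -0.0009, 0.102], "spin": 0}
    - {"jaw": 1, "delta_pos": [-0.0013, -0.0009, 0.1025], "spin": 0}
    - {"jaw": 1, "delta_pos": [-0.0013, -0.0009, 0.1025], "spin": 0}
    - {"jaw": 1, "delta_pos": [-0.0013, -0.0009, 0.1025], "spin": 0}

```text
clock: 25.2
tcp_pos: [496.3, 333.6, 9.3]
ee_rot: [0.998, -0.07, 0.001, -0.001]
force: [0.7, 0.4, 0.9]
gripper_width: 92.9
grasp_force: 0.0
```

jog_arm:
  force: 12
  rows:
    - {"jaw": -0.2, "delta_pos": [0, 0, 0], "spin": 0}
    - {"jaw": -0.2, "delta_pos": [0, 0, 0], "spin": 0}
    - {"jaw": -0.2, "delta_pos": [0, 0, 0], "spin": 0}
    - {"jaw": -0.2, "delta_pos": [0, 0, 0], "spin": 0}
    - {"jaw": -0.2, "delta_pos": [0, 0, 0], "spin": 0}
    - {"jaw": -0.2, "delta_pos": [0, 0, 0], "spin": 0}
    - {"jaw": -0.2, "delta_pos": [0, 0, 0], "spin": 0}
    - {"jaw": -0.2, "delta_pos": [0, 0, 0], "spin": 0}

```text
clock: 26.0
tcp_pos: [495.2, 333.1, 8.0]
ee_rot: [0.998, -0.07, -0.0, 0.0]
force: [-1.8, -1.0, 0.4]
gripper_width: 45.0
grasp_force: 12.0
```

jog_arm:
  rows:
    - {"jaw": -0.2, "delta_pos": [0, 0, -0.02], "spin": 0}
    - {"jaw": -0.2, "delta_pos": [0, 0, -0.06], "spin": 0}
    - {"jaw": -0.2, "delta_pos": [0, 0, -0.1], "spin": 0}
    - {"jaw": -0.2, "delta_pos": [0, 0, -0.122], "spin": 0}
    - {"jaw": -0.2, "delta_pos": [0, 0, -0.122], "spin": 0}

```text
clock: 26.5
tcp_pos: [497.6, 334.4, 133.9]
ee_rot: [0.998, -0.07, 0.003, -0.002]
force: [0.3, 0.6, -0.8]
gripper_width: 44.6
grasp_force: 12.0
```

jog_arm:
  rows:
    - {"jaw": -0.2, "delta_pos": [0.003, 0.025, -0.01], "spin": -8.5}
    - {"jaw": -0.2, "delta_pos": [0.008, 0.058, -0.01], "spin": -17}
    - {"jaw": -0.2, "delta_pos": [0.013, 0.094, -0.01], "spin": -25.5}
    - {"jaw": -0.2, "delta_pos": [0.019, 0.13, -0.01], "spin": -34}
    - {"jaw": -0.2, "delta_pos": [0.025, 0.166, -0.01], "spin": -42.5}
    - {"jaw": -0.2, "delta_pos": [0.03, 0.202, -0.01], "spin": -51}
    - {"jaw": -0.2, "delta_pos": [0.035, 0.238, -0.01], "spin": -59.5}
    - {"jaw": -0.2, "delta_pos": [0.041, 0.274, -0.01], "spin": -68}
    - {"jaw": -0.2, "delta_pos": [0.046, 0.31, -0.01], "spin": -76.5}
    - {"jaw": -0.2, "delta_pos": [0.05, 0.334, -0.01], "spin": -84}

```text
clock: 27.5
tcp_pos: [497.1, -6.4, 138.3]
ee_rot: [0.787, 0.618, -0.001, -0.001]
force: [-0.2, -0.4, -0.3]
gripper_width: 45.1
grasp_force: 12.0
```

jog_arm:
  rows:
    - {"jaw": -0.2, "delta_pos": [0, 0, 0], "spin": -8.4}
    - {"jaw": -0.2, "delta_pos": [0, 0, 0], "spin": -9.7}
    - {"jaw": -0.2, "delta_pos": [0, 0, 0], "spin": -9.7}
    - {"jaw": -0.2, "delta_pos": [0, 0, 0], "spin": -9.7}
    - {"jaw": -0.2, "delta_pos": [0, 0, 0], "spin": -9.7}
    - {"jaw": -0.2, "delta_pos": [0, 0, 0], "spin": -9.7}

```text
clock: 28.1
tcp_pos: [498.3, -3.9, 140.0]
ee_rot: [0.733, 0.68, -0.0, -0.0]
force: [0.1, -0.2, -0.9]
gripper_width: 45.2
grasp_force: 12.0
```

```bash
python3 - <<'E'
from h import *
p,a,s=pose();print(p,np.degrees(a),s["gripper_width"],s["grasp_force"])
t=place(SLAB,"L4",28.5)
plan(t,(t[0],t[1],230,t[3]))
E
```

```text
[498.30171799  -3.92247868 139.97695367] 85.69483172336312 45.24638457291094 11.97550892829895
(np.float64(499.02250393867365), np.float64(-5.0002101057912895), 28.5, 85.7) -> [-0.001, 0.0008, 0.1115] spin -0.01 steps 2.2
(np.float64(499.02250393867365), np.float64(-5.0002101057912895), 230, 85.7) -> [0.0, 0.0, -0.2015] spin -0.0 steps 4.0
```

jog_arm:
  rows:
    - {"jaw": -0.2, "delta_pos": [-0.0014, 0.0008, 0.04], "spin": 0}
    - {"jaw": -0.2, "delta_pos": [-0.0014, 0.0008, 0.075], "spin": 0}
    - {"jaw": -0.2, "delta_pos": [-0.0014, 0.0008, 0.095], "spin": 0}
    - {"jaw": -0.2, "delta_pos": [-0.0014, 0.0008, 0.105], "spin": 0}
    - {"jaw": -0.2, "delta_pos": [-0.0014, 0.0008, 0.1095], "spin": 0}
    - {"jaw": -0.2, "delta_pos": [-0.0014, 0.0008, 0.111], "spin": 0}
    - {"jaw": -0.2, "delta_pos": [-0.0014, 0.0008, 0.111], "spin": 0}
    - {"jaw": -0.2, "delta_pos": [-0.0014, 0.0008, 0.111], "spin": 0}
    - {"jaw": -0.2, "delta_pos": [-0.0014, 0.0008, 0.111], "spin": 0}
    - {"jaw": -0.2, "delta_pos": [-0.0014, 0.0008, 0.111], "spin": 0}

```text
clock: 29.1
tcp_pos: [499.4, -6.0, 29.6]
ee_rot: [0.733, 0.68, 0.0, 0.0]
force: [0.4, -0.2, -0.9]
gripper_width: 45.2
grasp_force: 12.0
```

jog_arm:
  rows:
    - {"jaw": -0.2, "delta_pos": [0, 0, 0], "spin": 0}
    - {"jaw": -0.2, "delta_pos": [0, 0, 0], "spin": 0}
    - {"jaw": -0.2, "delta_pos": [0, 0, 0], "spin": 0}
    - {"jaw": 0.4, "delta_pos": [0, 0, 0], "spin": 0}
    - {"jaw": 0.4, "delta_pos": [0, 0, 0], "spin": 0}
    - {"jaw": 0.4, "delta_pos": [0, 0, 0], "spin": 0}
    - {"jaw": 0.4, "delta_pos": [0, 0, 0], "spin": 0}

```text
clock: 29.8
tcp_pos: [499.1, -5.9, 29.1]
ee_rot: [0.733, 0.68, 0.0, 0.0]
force: [0.2, 0.3, -0.2]
gripper_width: 64.3
grasp_force: 0.0
```

jog_arm:
  rows:
    - {"jaw": 0.4, "delta_pos": [0, 0, -0.03], "spin": 0}
    - {"jaw": 0.4, "delta_pos": [0, 0, -0.07], "spin": 0}
    - {"jaw": 0.4, "delta_pos": [0, 0, -0.12], "spin": 0}
    - {"jaw": 0.4, "delta_pos": [0, 0, -0.17], "spin": 0}
    - {"jaw": 0.4, "delta_pos": [0, 0, -0.22], "spin": 0}
    - {"jaw": 0.4, "delta_pos": [0, 0, -0.25], "spin": 0}
    - {"jaw": 0.4, "delta_pos": [0, 0, -0.25], "spin": 0}

```text
clock: 30.5
tcp_pos: [501.4, -6.4, 284.3]
ee_rot: [0.733, 0.68, 0.003, 0.004]
force: [0.7, -1.3, 0.3]
gripper_width: 65.1
grasp_force: 0.0
```

jog_arm:
  rows:
    - {"jaw": 0.4, "delta_pos": [-0.2, -0.04, 0], "spin": 85.7}
    - {"jaw": 0.4, "delta_pos": [-0.2, -0.04, 0], "spin": 85.7}
    - {"jaw": 0.4, "delta_pos": [-0.2, -0.04, 0], "spin": 85.7}
    - {"jaw": 0.4, "delta_pos": [-0.2, -0.04, 0], "spin": 85.7}
    - {"jaw": 0.4, "delta_pos": [-0.2, -0.04, 0], "spin": 85.7}
    - {"jaw": 0.4, "delta_pos": [-0.2, -0.04, 0], "spin": 85.7}
    - {"jaw": 0.4, "delta_pos": [-0.2, -0.04, 0], "spin": 85.7}
    - {"jaw": 0.4, "delta_pos": [-0.2, -0.04, 0], "spin": 85.7}
    - {"jaw": 0.4, "delta_pos": [-0.2, -0.04, 0], "spin": 85.7}
    - {"jaw": 0.4, "delta_pos": [-0.2, -0.04, 0], "spin": 85.7}

```text
clock: 31.5
tcp_pos: [443.5, -202.0, 277.5]
ee_rot: [1.0, -0.003, -0.001, -0.001]
force: [-0.2, 0.0, 0.2]
gripper_width: 65.1
grasp_force: 0.0
```

jog_arm:
  rows:
    - {"jaw": 0.4, "delta_pos": [0, 0, 0], "spin": 0}
    - {"jaw": 0.4, "delta_pos": [0, 0, 0], "spin": 0}
    - {"jaw": 0.4, "delta_pos": [0, 0, 0], "spin": 0}
    - {"jaw": 0.4, "delta_pos": [0, 0, 0], "spin": 0}

```text
clock: 31.9
tcp_pos: [444.1, -202.3, 278.8]
ee_rot: [1.0, 0.001, -0.0, -0.0]
force: [-0.2, 0.1, -0.8]
gripper_width: 65.1
grasp_force: 0.0
```

```bash
python3 - <<'E'
from h import *
p,a,s=pose();print(p,np.degrees(a))
f=grab("wrist","w7")
cartons(f,[("R2",579,29),("R4",521.5,-72.4)],zb=20,yaw=-4); cartons(f,[("R1",601,-51),("R3",500,7)],zb=20,yaw=86)
cartons(f,[("B3",528.4,-221),("B4",385,-208.7)])
E
```

```text
[ 444.08022496 -202.27668607  278.81644942] 0.10040314368050501
R2 60 [578.8  30.4] yaw -4.2 err 0.337
R4 58 [521.8 -70.5] yaw -3.8 err 0.099
R1 58 [602.1 -49.6] yaw 87.0 err 0.283
R3 58 [500.1   8.2] yaw 83.1 err 0.338
B3 58 [ 527.7 -220.5] yaw 1.7 err 0.019
B4 58 [ 354.8 -187.3] yaw -3.7 err 0.026
```

View pics/w7.png

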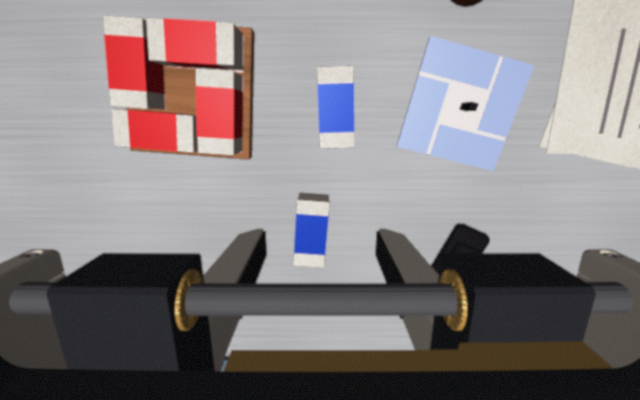

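B4 (lower blue, now near (311,230)) has been knocked to about (355,−187). The four reds form the pinwheel at columns 105–253. I'll check the placement with an overlay and fit the board.

```bash
cat >> h.py <<'E'
def boardmask(f,hi=110):
    h=hsv(f); m=((abs(h[...,0].astype(int)-109)<9)&(h[...,1]>35)&(h[...,1]<130)&(h[...,2]>130)).astype(np.uint8)*255
    return m
def board(f,guess,yaw,z=0):
    m=boardmask(f); q=cv2.convexHull(proj(f,box([*guess,np.radians(yaw)],185,185,z,z+5)).astype(np.float32)).astype(int)
    k=np.zeros_like(m); cv2.fillConvexPoly(k,q,255); m&=k; m=cv2.morphologyEx(m,cv2.MORPH_OPEN,np.ones((3,3)))
    pts=cv2.findNonZero(m); H=np.zeros_like(m); cv2.fillConvexPoly(H,cv2.convexHull(pts),255)
    p,e=fit(f,H,[*guess,np.radians(yaw)],150,150,z+4.9,z+5); print("board",p[:2].round(1),np.degrees(p[2]).round(2),round(e,3)); return p
E
python3 - <<'E'
from h import *
f=grab("wrist"); g=grab("top")
board(f,(535,-395),-15); board(g,(535,-395),-15)
S0=slabmask(f)
for n,v,k,r in(("w",f,5,(100,10,160,110)),):
    x,y,w,h=r; im=cv2.resize(v["bgr"][y:y+h,x:x+w],None,fx=k,fy=k,interpolation=cv2.INTER_CUBIC)
    def dr(P,c): cv2.polylines(im,[np.round(((proj(v,P)-[x,y]+.5)*k-.5)).astype(int)],True,c,1)
    for s in LOW:
        t=place(SLAB,s,0); t=off(t[0],t[1],t[3],-LOW[s][3],0); dr(box([t[0],t[1],np.radians(t[3])],100,45,65,65)[[0,2,6,4]],(0,255,0))
    dr(box([SLAB[0],SLAB[1],np.radians(SLAB[2])],170,170,20,20)[[0,2,6,4]],(255,0,0))
    cv2.imwrite("pics/ov1.png",im)
E
```

```text
board [ 532.8 -402.2] -13.42 0.028
board [ 542.  -408.6] -7.71 0.41
```

View pics/ov1.png

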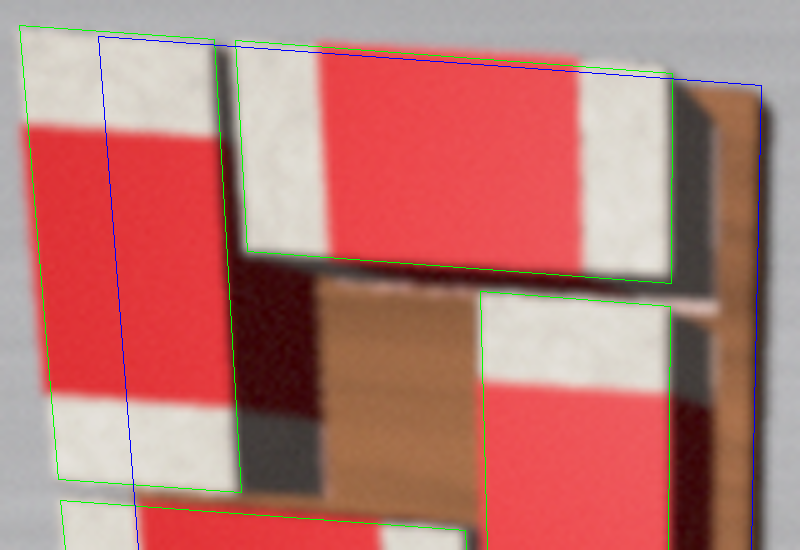

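```bash
python3 - <<'E'
from h import *
f=grab("wrist"); g=cv2.cvtColor(f["bgr"],cv2.COLOR_BGR2GRAY); q=proj(f,[[532.8,-402.2,20]])[0]; print(q, proj(f,[[532.8,-402.2,5],[532.8,-402.2,35]]))
a=q.astype(int)-15; m=(g[a[1]:a[1]+30,a[0]:a[0]+30]<80).astype(np.uint8); b=blobs(m,10); print([(c+a,A) for c,A,_ in b])
plan((532.8,-402.2,110,-13.4),(532.8,-402.2,9,-13.4),(532.8,-402.2,160,-13.4),(550.4,-22.2,160,-4.4))
E
```

```text
[468.25371054 105.50754899] [[463.23639994 105.89237305]
 [473.63537946 105.09585046]]
[(array([468.46875, 106.09375]), np.int32(96))]
(532.8, -402.2, 110, -13.4) -> [0.0885, 0.1999, 0.1691] spin 13.44 steps 5.5
(532.8, -402.2, 9, -13.4) -> [0.0, -0.0, 0.101] spin -0.0 steps 2.0
(532.8, -402.2, 160, -13.4) -> [0.0, -0.0, -0.151] spin -0.0 steps 3.0
(550.4, -22.2, 160, -4.4) -> [-0.0709, -0.3737, -0.0] spin -9.0 steps 7.6
```

jog_arm:
  rows:
    - {"jaw": 0.4, "delta_pos": [0.0885, 0.1999, 0.1691], "spin": 13.4}
    - {"jaw": 0.4, "delta_pos": [0.0885, 0.1999, 0.1691], "spin": 13.4}
    - {"jaw": 0.4, "delta_pos": [0.0885, 0.1999, 0.1691], "spin": 13.4}
    - {"jaw": 0.4, "delta_pos": [0.0885, 0.1999, 0.1691], "spin": 13.4}
    - {"jaw": 0.4, "delta_pos": [0.0885, 0.1999, 0.1691], "spin": 13.4}
    - {"jaw": 0.4, "delta_pos": [0.0885, 0.1999, 0.1691], "spin": 13.4}
    - {"jaw": 0.4, "delta_pos": [0.0885, 0.1999, 0.1691], "spin": 13.4}
    - {"jaw": 0.4, "delta_pos": [0.0885, 0.1999, 0.1691], "spin": 13.4}
    - {"jaw": 0.4, "delta_pos": [0.0885, 0.1999, 0.1691], "spin": 13.4}
    - {"jaw": 0.4, "delta_pos": [0.0885, 0.1999, 0.1691], "spin": 13.4}

```text
clock: 33.1
tcp_pos: [533.1, -401.6, 111.9]
ee_rot: [0.993, -0.116, 0.001, 0.001]
force: [0.5, 0.0, 0.2]
gripper_width: 65.2
grasp_force: 0.0
```

jog_arm:
  rows:
    - {"jaw": 0.4, "delta_pos": [0, 0, 0], "spin": 0}
    - {"jaw": 0.4, "delta_pos": [0, 0, 0], "spin": 0}
    - {"jaw": 0.4, "delta_pos": [0, 0, 0], "spin": 0}
    - {"jaw": 0.4, "delta_pos": [0, 0, 0], "spin": 0}

```text
clock: 33.5
tcp_pos: [532.7, -402.1, 110.2]
ee_rot: [0.993, -0.117, 0.0, 0.0]
force: [0.1, 0.2, -0.0]
gripper_width: 64.9
grasp_force: 0.0
```

```bash
python3 - <<'E'
from h import *
p,a,s=pose();print(p,np.degrees(a)); f=grab("wrist")
board(f,(532.8,-402.2),-13.4)
plan((532.8,-402.2,9,-13.4))
E
```

```text
[ 532.67577938 -402.11987967  110.19811808] -13.390520126750925
board [ 530.7 -402.4] -12.94 0.069
(532.8, -402.2, 9, -13.4) -> [0.0001, -0.0, 0.1011] spin 0.01 steps 2.0
```

jog_arm:
  rows:
    - {"jaw": 0.4, "delta_pos": [0, 0, 0.045], "spin": 0}
    - {"jaw": 0.4, "delta_pos": [0, 0, 0.08], "spin": 0}
    - {"jaw": 0.4, "delta_pos": [0, 0, 0.095], "spin": 0}
    - {"jaw": 0.4, "delta_pos": [0, 0, 0.1], "spin": 0}
    - {"jaw": 0.4, "delta_pos": [0, 0, 0.1], "spin": 0}
    - {"jaw": 0.4, "delta_pos": [0, 0, 0.1], "spin": 0}
    - {"jaw": 0.4, "delta_pos": [0, 0, 0.1], "spin": 0}
    - {"jaw": 0.4, "delta_pos": [0, 0, 0.1], "spin": 0}

```text
clock: 34.35
tcp_pos: [533.3, -402.9, 11.5]
ee_rot: [0.993, -0.117, 0.001, 0.001]
force: [0.1, 0.1, -0.1]
gripper_width: 64.9
grasp_force: 0.0
```

jog_arm:
  force: 18
  rows:
    - {"jaw": -1, "delta_pos": [0, 0, 0], "spin": 0}
    - {"jaw": -1, "delta_pos": [0, 0, 0], "spin": 0}
    - {"jaw": -1, "delta_pos": [0, 0, 0], "spin": 0}
    - {"jaw": -1, "delta_pos": [0, 0, 0], "spin": 0}
    - {"jaw": -1, "delta_pos": [0, 0, 0], "spin": 0}
    - {"jaw": -1, "delta_pos": [0, 0, 0], "spin": 0}
    - {"jaw": -1, "delta_pos": [0, 0, 0], "spin": 0}
    - {"jaw": -1, "delta_pos": [0, 0, 0], "spin": 0}
    - {"jaw": -1, "delta_pos": [0, 0, 0], "spin": 0}

```text
clock: 35.25
tcp_pos: [532.6, -402.3, 9.9]
ee_rot: [0.993, -0.117, -0.0, -0.0]
force: [-0.4, -0.0, 0.0]
gripper_width: 9.9
grasp_force: 18.0
```

jog_arm:
  rows:
    - {"jaw": -1, "delta_pos": [0, 0, -0.02], "spin": 0}
    - {"jaw": -1, "delta_pos": [0, 0, -0.06], "spin": 0}
    - {"jaw": -1, "delta_pos": [0, 0, -0.1], "spin": 0}
    - {"jaw": -1, "delta_pos": [0, 0, -0.14], "spin": 0}
    - {"jaw": -1, "delta_pos": [0, 0, -0.151], "spin": 0}
    - {"jaw": -1, "delta_pos": [0, 0, -0.151], "spin": 0}

```text
clock: 35.85
tcp_pos: [533.5, -403.1, 163.0]
ee_rot: [0.993, -0.117, 0.002, 0.001]
force: [0.3, 1.1, -1.3]
gripper_width: 9.9
grasp_force: 18.0
```

jog_arm:
  rows:
    - {"jaw": -1, "delta_pos": [-0.005, -0.03, 0], "spin": -1}
    - {"jaw": -1, "delta_pos": [-0.013, -0.07, 0], "spin": -2}
    - {"jaw": -1, "delta_pos": [-0.021, -0.11, 0], "spin": -3}
    - {"jaw": -1, "delta_pos": [-0.03, -0.155, 0], "spin": -4}
    - {"jaw": -1, "delta_pos": [-0.038, -0.2, 0], "spin": -5}
    - {"jaw": -1, "delta_pos": [-0.047, -0.245, 0], "spin": -6}
    - {"jaw": -1, "delta_pos": [-0.055, -0.29, 0], "spin": -7}
    - {"jaw": -1, "delta_pos": [-0.063, -0.33, 0], "spin": -8}
    - {"jaw": -1, "delta_pos": [-0.069, -0.36, 0], "spin": -9}
    - {"jaw": -1, "delta_pos": [-0.0709, -0.3737, 0], "spin": -9}

```text
clock: 36.85
tcp_pos: [548.3, -19.1, 158.3]
ee_rot: [0.999, -0.037, -0.002, -0.001]
force: [0.4, -0.2, -0.5]
gripper_width: 10.1
grasp_force: 18.0
```

jog_arm:
  rows:
    - {"jaw": -1, "delta_pos": [0, 0, 0], "spin": 0}
    - {"jaw": -1, "delta_pos": [0, 0, 0], "spin": 0}
    - {"jaw": -1, "delta_pos": [0, 0, 0], "spin": 0}
    - {"jaw": -1, "delta_pos": [0, 0, 0], "spin": 0}
    - {"jaw": -1, "delta_pos": [0, 0, 0], "spin": 0}

```text
clock: 37.35
tcp_pos: [550.3, -23.4, 160.9]
ee_rot: [0.999, -0.039, -0.0, 0.0]
force: [0.1, -0.0, -1.8]
gripper_width: 9.7
grasp_force: 18.0
```

```bash
python3 - <<'E'
from h import *
p,a,s=pose();print(p,np.degrees(a),s["gripper_width"],s["grasp_force"],s["force"]); grab("wrist","w8")
plan((550.4,-22.2,76,-4.4))
E
```

```text
[550.32381428 -23.41338083 160.86579658] -4.498102110972564 9.701717326392416 17.999732494354248 [ 0.05796682 -0.04066352 -1.81187872]
(550.4, -22.2, 76, -4.4) -> [0.0, -0.001, 0.085] spin -0.08 steps 1.7
```

View pics/w8.png

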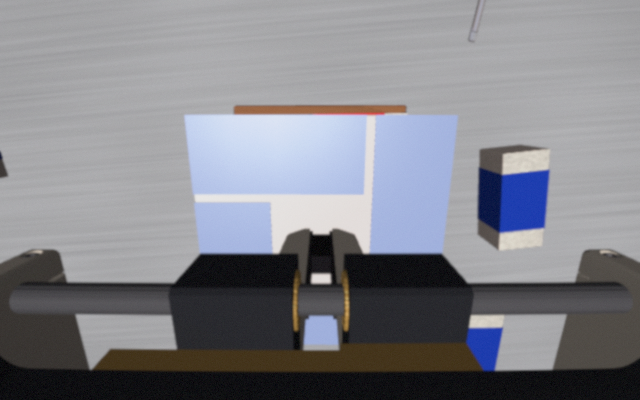

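The board is level in the gripper, its far edge at row 115 and square to the slab edge at row 106. I'll lower it.

jog_arm:
  rows:
    - {"jaw": -1, "delta_pos": [0, -0.0008, 0.03], "spin": 0}
    - {"jaw": -1, "delta_pos": [0, -0.0008, 0.06], "spin": 0}
    - {"jaw": -1, "delta_pos": [0, -0.0008, 0.075], "spin": 0}
    - {"jaw": -1, "delta_pos": [0, -0.0008, 0.082], "spin": 0}
    - {"jaw": -1, "delta_pos": [0, -0.0008, 0.084], "spin": 0}
    - {"jaw": -1, "delta_pos": [0, -0.0008, 0.084], "spin": 0}
    - {"jaw": -1, "delta_pos": [0, -0.0008, 0.084], "spin": 0}
    - {"jaw": -1, "delta_pos": [0, -0.0008, 0.084], "spin": 0}
    - {"jaw": -1, "delta_pos": [0, -0.0008, 0.084], "spin": 0}
    - {"jaw": -1, "delta_pos": [0, -0.0008, 0.084], "spin": 0}

```text
clock: 38.4
tcp_pos: [550.6, -21.5, 77.4]
ee_rot: [0.999, -0.038, 0.0, 0.0]
force: [0.5, -0.7, -1.4]
gripper_width: 10.0
grasp_force: 18.0
```

jog_arm:
  rows:
    - {"jaw": -1, "delta_pos": [0, 0, 0], "spin": 0}
    - {"jaw": -1, "delta_pos": [0, 0, 0], "spin": 0}
    - {"jaw": -1, "delta_pos": [0, 0, 0], "spin": 0}
    - {"jaw": -1, "delta_pos": [0, 0, 0], "spin": 0}
    - {"jaw": -1, "delta_pos": [0, 0, 0], "spin": 0}

```text
clock: 38.9
tcp_pos: [550.3, -21.5, 76.9]
ee_rot: [0.999, -0.038, -0.0, -0.0]
force: [-1.1, -0.2, -0.3]
gripper_width: 10.0
grasp_force: 18.0
```

```bash
python3 - <<'E'
from h import *
p,a,s=pose();print(p,np.degrees(a),s["gripper_width"],s["grasp_force"],s["force"])
plan((550.4,-22.2,75.2,-4.4))
E
```

```text
[550.32499975 -21.47722138  76.90417726] -4.39701658410677 9.994550879298929 17.999833524227142 [-1.06047489 -0.20117491 -0.32870516]
(550.4, -22.2, 75.2, -4.4) -> [0.0001, 0.0007, 0.0017] spin 0.0 steps 0.0
```

jog_arm:
  rows:
    - {"jaw": -1, "delta_pos": [0, 0.0006, 0.0013], "spin": 0}
    - {"jaw": -1, "delta_pos": [0, 0.0006, 0.0013], "spin": 0}
    - {"jaw": -1, "delta_pos": [0, 0.0006, 0.0013], "spin": 0}
    - {"jaw": -1, "delta_pos": [0, 0.0006, 0.0013], "spin": 0}
    - {"jaw": -0.2, "delta_pos": [0, 0.0006, 0.0013], "spin": 0}
    - {"jaw": -0.2, "delta_pos": [0, 0.0006, 0.0013], "spin": 0}
    - {"jaw": -0.2, "delta_pos": [0, 0.0006, 0.0013], "spin": 0}
    - {"jaw": -0.2, "delta_pos": [0, 0.0006, 0.0013], "spin": 0}
    - {"jaw": -0.2, "delta_pos": [0, 0.0006, -0.02], "spin": 0}
    - {"jaw": -0.2, "delta_pos": [0, 0.0006, -0.06], "spin": 0}

```text
clock: 39.9
tcp_pos: [547.9, -21.6, 134.7]
ee_rot: [0.999, -0.038, -0.003, -0.001]
force: [0.2, -0.7, 0.6]
gripper_width: 37.4
grasp_force: 0.0
```

jog_arm:
  rows:
    - {"jaw": -0.2, "delta_pos": [-0.03, 0.02, -0.04], "spin": 0}
    - {"jaw": -0.2, "delta_pos": [-0.06, 0.04, -0.07], "spin": 0}
    - {"jaw": -0.2, "delta_pos": [-0.1, 0.06, -0.11], "spin": 0}
    - {"jaw": -0.2, "delta_pos": [-0.13, 0.06, -0.14], "spin": 0}
    - {"jaw": 1, "delta_pos": [-0.13, 0.06, -0.14], "spin": 0}
    - {"jaw": 1, "delta_pos": [-0.13, 0.06, -0.14], "spin": 0}
    - {"jaw": 1, "delta_pos": [-0.13, 0.06, -0.14], "spin": 0}
    - {"jaw": 1, "delta_pos": [-0.13, 0.06, -0.14], "spin": 0}
    - {"jaw": 1, "delta_pos": [-0.13, 0.06, -0.14], "spin": 0}

```text
clock: 40.8
tcp_pos: [416.2, -71.6, 275.6]
ee_rot: [0.999, -0.038, -0.001, -0.001]
force: [0.3, -0.6, -0.6]
gripper_width: 71.9
grasp_force: 0.0
```

```bash
python3 - <<'E'
from h import *
p,a,s=pose();print(p,np.degrees(a)); f=grab("wrist","w9")
board(f,(550.4,-22),-4.4,z=65); print(fit(f,slabmask(f),[550.4,-22,-.075],170,170,0,20))
cartons(f,[("B3",528,-220.7),("B4",354.8,-187.3)])
g=grab("top","t9"); cartons(g,[("B3",528,-220.7),("B4",354.8,-187.3),("B1",640,352),("B2",381,343)]); board(g,(550.4,-22),-4.4,z=65)
E
```

```text
[416.16571277 -71.61370251 275.57088967] -4.360644275805054
board [550.  -20.5] -4.02 0.009
(array([ 5.48376825e+02, -2.22274601e+01, -7.20080576e-02]), np.float64(0.93070473148333))
B3 58 [ 528.2 -221.3] yaw 2.2 err 0.032
B4 58 [ 355.2 -187.5] yaw -3.7 err 0.046
B3 58 [ 528.8 -221.4] yaw 1.3 err 0.064
B4 58 [ 354.8 -187.3] yaw 0.0 err 1.0
B1 58 [640.4 351.3] yaw 2.6 err 0.131
B2 58 [382.2 344.5] yaw -4.4 err 0.111
board [547.1 -26.4] 0.41 0.714
```

View pics/w9.png

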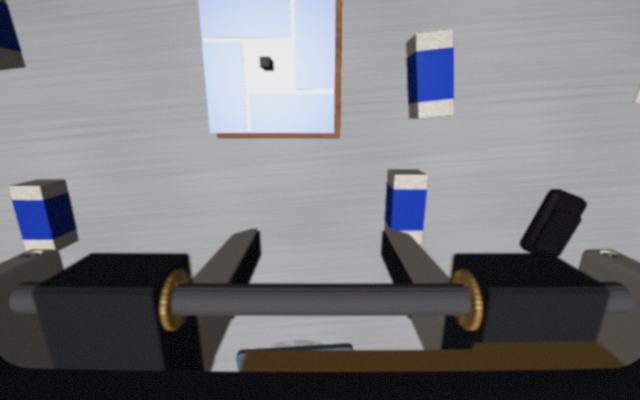

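The board is on the pile at about (550,−21), turned −4°, with an even slab margin on its right. The blues are unchanged. Now B3 to U1.

```bash
echo 'BOARD=(550.2,-21.4,-4.2)' >> h.py; python3 - <<'E'
from h import *
c=(528.3,-221.2,2)
plan(pick(c,"U1",110))
E
```

```text
(np.float64(519.3054825568281), np.float64(-221.5140954703225), 110, 2) -> [0.1142, 0.1415, 0.166] spin -6.37 steps 4.9
```

jog_arm:
  rows:
    - {"jaw": 1, "delta_pos": [0.1142, 0.1415, 0.166], "spin": -6.4}
    - {"jaw": 1, "delta_pos": [0.1142, 0.1415, 0.166], "spin": -6.4}
    - {"jaw": 1, "delta_pos": [0.1142, 0.1415, 0.166], "spin": -6.4}
    - {"jaw": 1, "delta_pos": [0.1142, 0.1415, 0.166], "spin": -6.4}
    - {"jaw": 1, "delta_pos": [0.1142, 0.1415, 0.166], "spin": -6.4}
    - {"jaw": 1, "delta_pos": [0.1142, 0.1415, 0.166], "spin": -6.4}
    - {"jaw": 1, "delta_pos": [0.1142, 0.1415, 0.166], "spin": -6.4}
    - {"jaw": 1, "delta_pos": [0.1142, 0.1415, 0.166], "spin": -6.4}
    - {"jaw": 1, "delta_pos": [0.1142, 0.1415, 0.166], "spin": -6.4}
    - {"jaw": 1, "delta_pos": [0.1142, 0.1415, 0.166], "spin": -6.4}

```text
clock: 41.9
tcp_pos: [519.5, -221.3, 112.8]
ee_rot: [1.0, 0.018, 0.001, 0.001]
force: [0.4, -0.1, -0.3]
gripper_width: 92.8
grasp_force: 0.0
```

jog_arm:
  rows:
    - {"jaw": 1, "delta_pos": [0, 0, 0], "spin": 0}
    - {"jaw": 1, "delta_pos": [0, 0, 0], "spin": 0}
    - {"jaw": 1, "delta_pos": [0, 0, 0], "spin": 0}
    - {"jaw": 1, "delta_pos": [0, 0, 0], "spin": 0}

```text
clock: 42.3
tcp_pos: [519.1, -221.7, 111.1]
ee_rot: [1.0, 0.017, 0.0, 0.0]
force: [0.6, 0.6, -0.7]
gripper_width: 92.9
grasp_force: 0.0
```

```bash
python3 - <<'E'
from h import *
p,a,s=pose();print(p,np.degrees(a)); f=grab("wrist")
C=cartons(f,[("B3",528.3,-221.2)],yaw=2)["B3"]; c=(C[0]+.2,C[1],np.degrees(C[2]))
board(f,(550.2,-21.4),-4.2,z=65)
plan(pick(c,"U1",8),pick(c,"U1",180),place(BOARD,"U1",180))
E
```

```text
[ 519.07844966 -221.73182017  111.07327074] 2.003906205605089
B3 58 [ 527.4 -220.6] yaw 2.1 err 0.024
board [549.7 -21.1] -4.53 0.053
(np.float64(518.6107297191941), np.float64(-220.95754629396606), 8, np.float64(2.1373596216351847)) -> [-0.0004, -0.0008, 0.103] spin -0.14 steps 2.1
(np.float64(518.6107297191941), np.float64(-220.95754629396606), 180, np.float64(2.1373596216351847)) -> [0.0, 0.0, -0.172] spin -0.0 steps 3.4
(np.float64(562.3120262863907), np.float64(-74.93082120832615), 180, -4.2) -> [0.0491, -0.1443, -0.0] spin 6.34 steps 3.0
```

jog_arm:
  force: 12
  rows:
    - {"jaw": 1, "delta_pos": [-0.0004, -0.0006, 0.03], "spin": 0}
    - {"jaw": 1, "delta_pos": [-0.0004, -0.0006, 0.06], "spin": 0}
    - {"jaw": 1, "delta_pos": [-0.0004, -0.0006, 0.085], "spin": 0}
    - {"jaw": 1, "delta_pos": [-0.0004, -0.0006, 0.097], "spin": 0}
    - {"jaw": 1, "delta_pos": [-0.0004, -0.0006, 0.1025], "spin": 0}
    - {"jaw": 1, "delta_pos": [-0.0004, -0.0006, 0.1025], "spin": 0}
    - {"jaw": 1, "delta_pos": [-0.0004, -0.0006, 0.1025], "spin": 0}
    - {"jaw": 1, "delta_pos": [-0.0004, -0.0006, 0.1025], "spin": 0}
    - {"jaw": 1, "delta_pos": [-0.0004, -0.0006, 0.1025], "spin": 0}

```text
clock: 43.25
tcp_pos: [519.3, -221.6, 9.4]
ee_rot: [1.0, 0.017, 0.001, 0.001]
force: [-0.4, -0.3, 0.9]
gripper_width: 92.7
grasp_force: 0.0
```

jog_arm:
  force: 12
  rows:
    - {"jaw": -0.2, "delta_pos": [0, 0, 0], "spin": 0}
    - {"jaw": -0.2, "delta_pos": [0, 0, 0], "spin": 0}
    - {"jaw": -0.2, "delta_pos": [0, 0, 0], "spin": 0}
    - {"jaw": -0.2, "delta_pos": [0, 0, 0], "spin": 0}
    - {"jaw": -0.2, "delta_pos": [0, 0, 0], "spin": 0}
    - {"jaw": -0.2, "delta_pos": [0, 0, 0], "spin": 0}
    - {"jaw": -0.2, "delta_pos": [0, 0, 0], "spin": 0}
    - {"jaw": -0.2, "delta_pos": [0, 0, 0], "spin": 0}

```text
clock: 44.05
tcp_pos: [518.7, -221.2, 8.4]
ee_rot: [1.0, 0.017, -0.0, -0.0]
force: [-0.1, -0.1, -0.6]
gripper_width: 45.0
grasp_force: 12.0
```

jog_arm:
  rows:
    - {"jaw": -0.2, "delta_pos": [0, 0, -0.02], "spin": 0}
    - {"jaw": -0.2, "delta_pos": [0, 0, -0.06], "spin": 0}
    - {"jaw": -0.2, "delta_pos": [0, 0, -0.1], "spin": 0}
    - {"jaw": -0.2, "delta_pos": [0, 0, -0.14], "spin": 0}
    - {"jaw": -0.2, "delta_pos": [0, 0, -0.172], "spin": 0}
    - {"jaw": -0.2, "delta_pos": [0, 0, -0.172], "spin": 0}

```text
clock: 44.65
tcp_pos: [521.1, -222.8, 185.6]
ee_rot: [1.0, 0.018, 0.004, 0.003]
force: [0.4, 0.5, -1.1]
gripper_width: 45.0
grasp_force: 12.0
```

jog_arm:
  rows:
    - {"jaw": -0.2, "delta_pos": [0.01, -0.03, 0], "spin": 2}
    - {"jaw": -0.2, "delta_pos": [0.024, -0.07, 0], "spin": 4}
    - {"jaw": -0.2, "delta_pos": [0.037, -0.11, 0], "spin": 6.3}
    - {"jaw": -0.2, "delta_pos": [0.0491, -0.1443, 0], "spin": 6.3}
    - {"jaw": -0.2, "delta_pos": [0.0491, -0.1443, 0], "spin": 6.3}
    - {"jaw": -0.2, "delta_pos": [0.0491, -0.1443, 0], "spin": 6.3}
    - {"jaw": -0.2, "delta_pos": [0.0491, -0.1443, 0], "spin": 6.3}
    - {"jaw": -0.2, "delta_pos": [0.0491, -0.1443, 0], "spin": 6.3}
    - {"jaw": -0.2, "delta_pos": [0.0491, -0.1443, 0], "spin": 6.3}
    - {"jaw": -0.2, "delta_pos": [0.0491, -0.1443, 0], "spin": 6.3}

```text
clock: 45.65
tcp_pos: [562.5, -76.1, 180.4]
ee_rot: [0.999, -0.038, -0.0, 0.0]
force: [0.3, 0.5, -0.2]
gripper_width: 44.8
grasp_force: 12.0
```

```bash
python3 - <<'E'
from h import *
p,a,s=pose();print(p,np.degrees(a),s["gripper_width"],s["grasp_force"])
f=grab("wrist"); board(f,(550.2,-21.4),-4.2,z=65); c=cartons(f,[("B4",355,-187.4)],yaw=-3.7)
t=place(BOARD,"U1",79)
plan(t,(t[0],t[1],180,t[3]),pick((355,-187.4,-3.7),"U4",110))
E
```

```text
[562.53597529 -76.14311772 180.4177704 ] -4.3791424103808705 44.819004225334275 11.998637616634369
board [550.2 -19.2] -5.2 0.424
B4 58 [ 355.  -187.4] yaw -3.7 err 1.0
(np.float64(562.3120262863907), np.float64(-74.93082120832615), 79, -4.2) -> [-0.0004, -0.001, 0.1015] spin -0.16 steps 2.0
(np.float64(562.3120262863907), np.float64(-74.93082120832615), 180, -4.2) -> [0.0, -0.0, -0.101] spin -0.0 steps 2.0
(np.float64(363.9812405644496), np.float64(-187.9807907742766), 110, -3.7) -> [-0.1895, 0.1273, 0.07] spin -0.5 steps 4.8
```

jog_arm:
  rows:
    - {"jaw": -0.2, "delta_pos": [-0.0004, -0.0007, 0.04], "spin": -0.1}
    - {"jaw": -0.2, "delta_pos": [-0.0004, -0.0007, 0.07], "spin": -0.1}
    - {"jaw": -0.2, "delta_pos": [-0.0004, -0.0007, 0.09], "spin": -0.1}
    - {"jaw": -0.2, "delta_pos": [-0.0004, -0.0007, 0.098], "spin": -0.1}
    - {"jaw": -0.2, "delta_pos": [-0.0004, -0.0007, 0.101], "spin": -0.1}
    - {"jaw": -0.2, "delta_pos": [-0.0004, -0.0007, 0.1015], "spin": -0.1}
    - {"jaw": -0.2, "delta_pos": [-0.0004, -0.0007, 0.1015], "spin": -0.1}
    - {"jaw": -0.2, "delta_pos": [-0.0004, -0.0007, 0.1015], "spin": -0.1}
    - {"jaw": -0.2, "delta_pos": [-0.0004, -0.0007, 0.1015], "spin": -0.1}
    - {"jaw": -0.2, "delta_pos": [-0.0004, -0.0007, 0.1015], "spin": -0.1}

```text
clock: 46.7
tcp_pos: [562.6, -74.6, 79.5]
ee_rot: [0.999, -0.037, 0.0, 0.0]
force: [0.5, 0.1, -0.2]
gripper_width: 44.7
grasp_force: 12.0
```

jog_arm:
  rows:
    - {"jaw": -0.2, "delta_pos": [0, 0, 0], "spin": 0}
    - {"jaw": -0.2, "delta_pos": [0, 0, 0], "spin": 0}
    - {"jaw": -0.2, "delta_pos": [0, 0, 0], "spin": 0}
    - {"jaw": 0.16, "delta_pos": [0, 0, 0], "spin": 0}
    - {"jaw": 0.16, "delta_pos": [0, 0, 0], "spin": 0}
    - {"jaw": 0.16, "delta_pos": [0, 0, 0], "spin": 0}
    - {"jaw": 0.16, "delta_pos": [0, 0, 0], "spin": 0}

```text
clock: 47.4
tcp_pos: [562.4, -74.6, 79.0]
ee_rot: [0.999, -0.037, 0.0, 0.0]
force: [0.4, 0.5, -0.2]
gripper_width: 54.1
grasp_force: 0.0
```

jog_arm:
  rows:
    - {"jaw": 0.16, "delta_pos": [0, 0, -0.02], "spin": 0}
    - {"jaw": 0.16, "delta_pos": [0, 0, -0.06], "spin": 0}
    - {"jaw": 0.16, "delta_pos": [0, 0, -0.1], "spin": 0}
    - {"jaw": 0.16, "delta_pos": [0, 0, -0.1], "spin": 0}

```text
clock: 47.8
tcp_pos: [565.9, -75.6, 185.1]
ee_rot: [0.999, -0.037, 0.005, 0.002]
force: [0.0, 0.5, 0.2]
gripper_width: 54.0
grasp_force: 0.0
```

jog_arm:
  rows:
    - {"jaw": 1, "delta_pos": [-0.1895, 0.1273, 0], "spin": -0.5}
    - {"jaw": 1, "delta_pos": [-0.1895, 0.1273, 0], "spin": -0.5}
    - {"jaw": 1, "delta_pos": [-0.1895, 0.1273, 0], "spin": -0.5}
    - {"jaw": 1, "delta_pos": [-0.1895, 0.1273, 0], "spin": -0.5}
    - {"jaw": 1, "delta_pos": [-0.1895, 0.1273, 0.04], "spin": -0.5}
    - {"jaw": 1, "delta_pos": [-0.1895, 0.1273, 0.07], "spin": -0.5}
    - {"jaw": 1, "delta_pos": [-0.1895, 0.1273, 0.07], "spin": -0.5}
    - {"jaw": 1, "delta_pos": [-0.1895, 0.1273, 0.07], "spin": -0.5}
    - {"jaw": 1, "delta_pos": [-0.1895, 0.1273, 0.07], "spin": -0.5}
    - {"jaw": 1, "delta_pos": [-0.1895, 0.1273, 0.07], "spin": -0.5}

```text
clock: 48.8
tcp_pos: [365.4, -188.1, 110.2]
ee_rot: [0.999, -0.032, 0.001, 0.001]
force: [-0.2, -0.4, 0.1]
gripper_width: 93.1
grasp_force: 0.0
```

```bash
python3 - <<'E'
from h import *
p,a,s=pose();print(p,np.degrees(a)); f=grab("wrist","w10")
C=cartons(f,[("B4",355,-187.4)],yaw=-3.7)["B4"]; c=(C[0]+.2,C[1],np.degrees(C[2]))
g=grab("top"); cartons(g,[("B3",571.3,-75.6)],zb=70,yaw=-4.2); cartons(g,[("B4",355,-187.4),("B1",640,352),("B2",381,344)]); 
t=place(BOARD,"U1",0); print("U1 ideal",off(t[0],t[1],t[3],9,0))
plan(pick(c,"U4",8),pick(c,"U4",180),place(BOARD,"U4",180))
E
```

```text
[ 365.37377983 -188.08303711  110.1988978 ] -3.6274850526747695
B4 58 [ 354.9 -187.3] yaw -4.9 err 0.016
B3 58 [572.4 -74.4] yaw -5.5 err 0.092
B4 60 [ 326.5 -157.6] yaw 28.1 err 0.995
B1 58 [640.4 351.3] yaw 2.6 err 0.131
B2 58 [382.1 344.3] yaw -4.9 err 0.111
U1 ideal (np.float64(571.2878565814109), np.float64(-75.58996498247484), 0, -4.2)
(np.float64(364.0738318723787), np.float64(-188.06581655959485), 8, np.float64(-4.9127661563077165)) -> [-0.0009, 0.0003, 0.1019] spin 1.28 steps 2.0
(np.float64(364.0738318723787), np.float64(-188.06581655959485), 180, np.float64(-4.9127661563077165)) -> [0.0, -0.0, -0.172] spin -0.0 steps 3.4
(np.float64(496.66917879167386), np.float64(-33.512026286390665), 180, 85.8) -> [0.1189, -0.1653, -0.0] spin -90.71 steps 10.6
```

jog_arm:
  rows:
    - {"jaw": 1, "delta_pos": [-0.001, 0.0002, 0.03], "spin": 1.2}
    - {"jaw": 1, "delta_pos": [-0.001, 0.0002, 0.06], "spin": 1.2}
    - {"jaw": 1, "delta_pos": [-0.001, 0.0002, 0.085], "spin": 1.2}
    - {"jaw": 1, "delta_pos": [-0.001, 0.0002, 0.096], "spin": 1.2}
    - {"jaw": 1, "delta_pos": [-0.001, 0.0002, 0.1015], "spin": 1.2}
    - {"jaw": 1, "delta_pos": [-0.001, 0.0002, 0.1015], "spin": 1.2}
    - {"jaw": 1, "delta_pos": [-0.001, 0.0002, 0.1015], "spin": 1.2}
    - {"jaw": 1, "delta_pos": [-0.001, 0.0002, 0.1015], "spin": 1.2}
    - {"jaw": 1, "delta_pos": [-0.001, 0.0002, 0.1015], "spin": 1.2}

```text
clock: 49.8
tcp_pos: [363.5, -188.2, 8.1]
ee_rot: [0.999, -0.043, 0.001, 0.001]
force: [1.2, 0.4, -0.0]
gripper_width: 93.0
grasp_force: 0.0
```

jog_arm:
  force: 12
  rows:
    - {"jaw": -0.2, "delta_pos": [0, 0, 0], "spin": 0}
    - {"jaw": -0.2, "delta_pos": [0, 0, 0], "spin": 0}
    - {"jaw": -0.2, "delta_pos": [0, 0, 0], "spin": 0}
    - {"jaw": -0.2, "delta_pos": [0, 0, 0], "spin": 0}
    - {"jaw": -0.2, "delta_pos": [0, 0, 0], "spin": 0}
    - {"jaw": -0.2, "delta_pos": [0, 0, 0], "spin": 0}
    - {"jaw": -0.2, "delta_pos": [0, 0, 0], "spin": 0}
    - {"jaw": -0.2, "delta_pos": [0, 0, 0], "spin": 0}

```text
clock: 50.6
tcp_pos: [363.0, -187.8, 7.4]
ee_rot: [0.999, -0.043, -0.0, -0.0]
force: [0.6, 0.2, -0.3]
gripper_width: 44.8
grasp_force: 12.0
```

jog_arm:
  rows:
    - {"jaw": -0.2, "delta_pos": [0, 0, -0.02], "spin": 0}
    - {"jaw": -0.2, "delta_pos": [0, 0, -0.06], "spin": 0}
    - {"jaw": -0.2, "delta_pos": [0, 0, -0.1], "spin": 0}
    - {"jaw": -0.2, "delta_pos": [0, 0, -0.14], "spin": 0}
    - {"jaw": -0.2, "delta_pos": [0, 0, -0.172], "spin": 0}
    - {"jaw": -0.2, "delta_pos": [0, 0, -0.172], "spin": 0}

```text
clock: 51.2
tcp_pos: [365.2, -189.6, 183.6]
ee_rot: [0.999, -0.043, 0.003, 0.003]
force: [0.7, 0.0, -1.0]
gripper_width: 44.9
grasp_force: 12.0
```

jog_arm:
  rows:
    - {"jaw": -0.2, "delta_pos": [0.009, -0.012, 0], "spin": -8}
    - {"jaw": -0.2, "delta_pos": [0.02, -0.028, 0], "spin": -16}
    - {"jaw": -0.2, "delta_pos": [0.033, -0.046, 0], "spin": -24}
    - {"jaw": -0.2, "delta_pos": [0.046, -0.064, 0], "spin": -32}
    - {"jaw": -0.2, "delta_pos": [0.059, -0.082, 0], "spin": -40}
    - {"jaw": -0.2, "delta_pos": [0.072, -0.1, 0], "spin": -48}
    - {"jaw": -0.2, "delta_pos": [0.085, -0.118, 0], "spin": -56}
    - {"jaw": -0.2, "delta_pos": [0.098, -0.136, 0], "spin": -64}
    - {"jaw": -0.2, "delta_pos": [0.11, -0.153, 0], "spin": -72}
    - {"jaw": -0.2, "delta_pos": [0.1189, -0.1653, 0], "spin": -80}

```text
clock: 52.2
tcp_pos: [495.4, -31.9, 177.8]
ee_rot: [0.791, 0.612, -0.001, -0.001]
force: [0.7, 0.4, -0.9]
gripper_width: 44.7
grasp_force: 12.0
```

jog_arm:
  rows:
    - {"jaw": -0.2, "delta_pos": [0, 0, 0], "spin": -7}
    - {"jaw": -0.2, "delta_pos": [0, 0, 0], "spin": -10.7}
    - {"jaw": -0.2, "delta_pos": [0, 0, 0], "spin": -10.7}
    - {"jaw": -0.2, "delta_pos": [0, 0, 0], "spin": -10.7}
    - {"jaw": -0.2, "delta_pos": [0, 0, 0], "spin": -10.7}
    - {"jaw": -0.2, "delta_pos": [0, 0, 0], "spin": -10.7}
    - {"jaw": -0.2, "delta_pos": [0, 0, 0], "spin": -10.7}

```text
clock: 52.9
tcp_pos: [495.6, -33.3, 179.4]
ee_rot: [0.733, 0.68, 0.0, 0.0]
force: [-0.2, -0.9, -1.1]
gripper_width: 45.2
grasp_force: 12.0
```

```bash
python3 - <<'E'
from h import *
p,a,s=pose();print(p,np.degrees(a),s["gripper_width"],s["grasp_force"])
t=place(BOARD,"U4",79)
plan(t,(t[0],t[1],180,t[3]),pick((381.3,344,-4.8),"U3",180))
E
```

```text
[495.56860228 -33.3138211  179.42628586] 85.75801887898628 45.18958490722699 11.970416754484177
(np.float64(496.66917879167386), np.float64(-33.512026286390665), 79, 85.8) -> [-0.0001, 0.0011, 0.1004] spin -0.04 steps 2.0
(np.float64(496.66917879167386), np.float64(-33.512026286390665), 180, 85.8) -> [0.0, 0.0, -0.101] spin -0.0 steps 2.0
(np.float64(390.26843573324555), np.float64(343.2468994100092), 180, -4.8) -> [0.368, -0.1337, -0.0] spin 90.6 steps 10.5
```

jog_arm:
  rows:
    - {"jaw": -0.2, "delta_pos": [-0.001, 0.001, 0.04], "spin": 0}
    - {"jaw": -0.2, "delta_pos": [-0.001, 0.001, 0.07], "spin": 0}
    - {"jaw": -0.2, "delta_pos": [-0.001, 0.001, 0.09], "spin": 0}
    - {"jaw": -0.2, "delta_pos": [-0.001, 0.001, 0.098], "spin": 0}
    - {"jaw": -0.2, "delta_pos": [-0.001, 0.001, 0.1], "spin": 0}
    - {"jaw": -0.2, "delta_pos": [-0.001, 0.001, 0.101], "spin": 0}
    - {"jaw": -0.2, "delta_pos": [-0.001, 0.001, 0.101], "spin": 0}
    - {"jaw": -0.2, "delta_pos": [-0.001, 0.001, 0.101], "spin": 0}
    - {"jaw": -0.2, "delta_pos": [-0.001, 0.001, 0.101], "spin": 0}
    - {"jaw": -0.2, "delta_pos": [-0.001, 0.001, 0.101], "spin": 0}

```text
clock: 53.9
tcp_pos: [496.8, -34.3, 78.9]
ee_rot: [0.733, 0.681, 0.0, 0.0]
force: [-0.5, -0.3, -1.2]
gripper_width: 44.9
grasp_force: 12.0
```

jog_arm:
  rows:
    - {"jaw": -0.2, "delta_pos": [0, 0, 0], "spin": 0}
    - {"jaw": -0.2, "delta_pos": [0, 0, 0], "spin": 0}
    - {"jaw": -0.2, "delta_pos": [0, 0, 0], "spin": 0}
    - {"jaw": 0.16, "delta_pos": [0, 0, 0], "spin": 0}
    - {"jaw": 0.16, "delta_pos": [0, 0, 0], "spin": 0}
    - {"jaw": 0.16, "delta_pos": [0, 0, 0], "spin": 0}
    - {"jaw": 0.16, "delta_pos": [0, 0, 0], "spin": 0}

```text
clock: 54.6
tcp_pos: [496.6, -34.3, 78.5]
ee_rot: [0.733, 0.681, 0.0, 0.0]
force: [-0.3, 1.1, -0.1]
gripper_width: 53.8
grasp_force: 0.0
```

jog_arm:
  rows:
    - {"jaw": 0.16, "delta_pos": [0, 0, -0.02], "spin": 0}
    - {"jaw": 0.16, "delta_pos": [0, 0, -0.06], "spin": 0}
    - {"jaw": 0.16, "delta_pos": [0, 0, -0.1], "spin": 0}
    - {"jaw": 0.16, "delta_pos": [0, 0, -0.1], "spin": 0}

```text
clock: 55.0
tcp_pos: [500.0, -35.2, 183.9]
ee_rot: [0.732, 0.681, 0.003, 0.005]
force: [0.4, -0.5, 0.1]
gripper_width: 54.0
grasp_force: 0.0
```

jog_arm:
  rows:
    - {"jaw": 1, "delta_pos": [0.368, -0.1337, 0], "spin": 90.6}
    - {"jaw": 1, "delta_pos": [0.368, -0.1337, 0], "spin": 90.6}
    - {"jaw": 1, "delta_pos": [0.368, -0.1337, 0], "spin": 90.6}
    - {"jaw": 1, "delta_pos": [0.368, -0.1337, 0], "spin": 90.6}
    - {"jaw": 1, "delta_pos": [0.368, -0.1337, 0], "spin": 90.6}
    - {"jaw": 1, "delta_pos": [0.368, -0.1337, 0], "spin": 90.6}
    - {"jaw": 1, "delta_pos": [0.368, -0.1337, 0], "spin": 90.6}
    - {"jaw": 1, "delta_pos": [0.368, -0.1337, 0], "spin": 90.6}
    - {"jaw": 1, "delta_pos": [0.368, -0.1337, 0], "spin": 90.6}
    - {"jaw": 1, "delta_pos": [0.368, -0.1337, 0], "spin": 90.6}

```text
clock: 56.0
tcp_pos: [388.1, 346.2, 177.7]
ee_rot: [0.997, 0.08, -0.001, -0.001]
force: [-0.4, -0.6, -0.4]
gripper_width: 93.0
grasp_force: 0.0
```

```bash
python3 - <<'E'
from h import *
p,a,s=pose();print(p,np.degrees(a)); f=grab("wrist")
C=cartons(f,[("B2",381.3,344)],yaw=-4.8)["B2"]; c=(C[0],C[1],np.degrees(C[2]))
plan(pick(c,"U3",110))
E
```

```text
[388.07589853 346.2312347  177.66511061] 9.171230896813588
B2 58 [380.4 342.9] yaw -5.2 err 0.02
(np.float64(389.3355485084225), np.float64(342.0856575945517), 110, np.float64(-5.2453061081566315)) -> [0.0004, 0.0028, 0.0676] spin 13.94 steps 1.6
```

jog_arm:
  rows:
    - {"jaw": 1, "delta_pos": [0.0005, 0.0015, 0.03], "spin": 8}
    - {"jaw": 1, "delta_pos": [0.0005, 0.0015, 0.0676], "spin": 13.9}
    - {"jaw": 1, "delta_pos": [0.0005, 0.0015, 0.0676], "spin": 13.9}
    - {"jaw": 1, "delta_pos": [0.0005, 0.0015, 0.0676], "spin": 13.9}
    - {"jaw": 1, "delta_pos": [0.0005, 0.0015, 0.0676], "spin": 13.9}
    - {"jaw": 1, "delta_pos": [0.0005, 0.0015, 0.0676], "spin": 13.9}
    - {"jaw": 1, "delta_pos": [0.0005, 0.0015, 0.0676], "spin": 13.9}
    - {"jaw": 1, "delta_pos": [0.0005, 0.0015, 0.0676], "spin": 13.9}

```text
clock: 56.85
tcp_pos: [391.3, 341.3, 111.7]
ee_rot: [0.999, -0.04, 0.001, -0.0]
force: [1.2, 0.1, -0.1]
gripper_width: 92.9
grasp_force: 0.0
```

```bash
python3 - <<'E'
from h import *
p,a,s=pose();print(p,np.degrees(a)); f=grab("wrist")
C=cartons(f,[("B2",380.6,343.2)],yaw=-4.8)["B2"]; c=(C[0]+.2,C[1],np.degrees(C[2]))
plan(pick(c,"U3",8),pick(c,"U3",185),place(BOARD,"U3",185))
E
```

```text
[391.33254082 341.34716253 111.73952296] -4.611019859277813
B2 58 [380.7 343.1] yaw -4.8 err 0.023
(np.float64(389.82818519560686), np.float64(342.3037930517611), 8, np.float64(-4.823530890486487)) -> [-0.0014, -0.0009, 0.1035] spin 0.21 steps 2.1
(np.float64(389.82818519560686), np.float64(342.3037930517611), 185, np.float64(-4.823530890486487)) -> [0.0, -0.0, -0.177] spin -0.0 steps 3.5
(np.float64(538.0879737136094), np.float64(32.130821208326154), 185, -4.2) -> [0.1738, 0.2966, -0.0] spin -0.62 steps 6.9
```

jog_arm:
  rows:
    - {"jaw": 1, "delta_pos": [-0.0012, -0.0008, 0.03], "spin": 0.2}
    - {"jaw": 1, "delta_pos": [-0.0012, -0.0008, 0.06], "spin": 0.2}
    - {"jaw": 1, "delta_pos": [-0.0012, -0.0008, 0.085], "spin": 0.2}
    - {"jaw": 1, "delta_pos": [-0.0012, -0.0008, 0.097], "spin": 0.2}
    - {"jaw": 1, "delta_pos": [-0.0012, -0.0008, 0.1025], "spin": 0.2}
    - {"jaw": 1, "delta_pos": [-0.0012, -0.0008, 0.1025], "spin": 0.2}
    - {"jaw": 1, "delta_pos": [-0.0012, -0.0008, 0.1025], "spin": 0.2}
    - {"jaw": 1, "delta_pos": [-0.0012, -0.0008, 0.1025], "spin": 0.2}
    - {"jaw": 1, "delta_pos": [-0.0012, -0.0008, 0.1025], "spin": 0.2}

```text
clock: 57.8
tcp_pos: [390.4, 342.4, 9.3]
ee_rot: [0.999, -0.042, 0.001, -0.0]
force: [-0.8, -0.2, -0.1]
gripper_width: 93.2
grasp_force: 0.0
```

jog_arm:
  force: 12
  rows:
    - {"jaw": -0.2, "delta_pos": [0, 0, 0], "spin": 0}
    - {"jaw": -0.2, "delta_pos": [0, 0, 0], "spin": 0}
    - {"jaw": -0.2, "delta_pos": [0, 0, 0], "spin": 0}
    - {"jaw": -0.2, "delta_pos": [0, 0, 0], "spin": 0}
    - {"jaw": -0.2, "delta_pos": [0, 0, 0], "spin": 0}
    - {"jaw": -0.2, "delta_pos": [0, 0, 0], "spin": 0}
    - {"jaw": -0.2, "delta_pos": [0, 0, 0], "spin": 0}
    - {"jaw": -0.2, "delta_pos": [0, 0, 0], "spin": 0}

```text
clock: 58.6
tcp_pos: [389.7, 342.0, 8.3]
ee_rot: [0.999, -0.042, -0.0, 0.0]
force: [-0.2, 0.2, -0.2]
gripper_width: 45.2
grasp_force: 12.0
```

jog_arm:
  rows:
    - {"jaw": -0.2, "delta_pos": [0, 0, -0.02], "spin": 0}
    - {"jaw": -0.2, "delta_pos": [0, 0, -0.06], "spin": 0}
    - {"jaw": -0.2, "delta_pos": [0, 0, -0.1], "spin": 0}
    - {"jaw": -0.2, "delta_pos": [0, 0, -0.14], "spin": 0}
    - {"jaw": -0.2, "delta_pos": [0, 0, -0.177], "spin": 0}
    - {"jaw": -0.2, "delta_pos": [0, 0, -0.177], "spin": 0}

```text
clock: 59.2
tcp_pos: [392.6, 343.7, 190.8]
ee_rot: [0.999, -0.042, 0.004, -0.003]
force: [-0.4, -0.1, -0.9]
gripper_width: 44.6
grasp_force: 12.0
```

jog_arm:
  rows:
    - {"jaw": -0.2, "delta_pos": [0.02, 0.034, 0], "spin": -0.6}
    - {"jaw": -0.2, "delta_pos": [0.043, 0.074, 0], "spin": -0.6}
    - {"jaw": -0.2, "delta_pos": [0.068, 0.116, 0], "spin": -0.6}
    - {"jaw": -0.2, "delta_pos": [0.093, 0.159, 0], "spin": -0.6}
    - {"jaw": -0.2, "delta_pos": [0.118, 0.201, 0], "spin": -0.6}
    - {"jaw": -0.2, "delta_pos": [0.141, 0.241, 0], "spin": -0.6}
    - {"jaw": -0.2, "delta_pos": [0.161, 0.275, 0], "spin": -0.6}
    - {"jaw": -0.2, "delta_pos": [0.1738, 0.2966, 0], "spin": -0.6}
    - {"jaw": -0.2, "delta_pos": [0.1738, 0.2966, 0], "spin": -0.6}
    - {"jaw": -0.2, "delta_pos": [0.1738, 0.2966, 0], "spin": -0.6}

```text
clock: 60.2
tcp_pos: [537.1, 31.7, 184.1]
ee_rot: [0.999, -0.038, -0.001, -0.0]
force: [-0.4, -0.1, -1.1]
gripper_width: 44.9
grasp_force: 12.0
```

jog_arm:
  rows:
    - {"jaw": -0.2, "delta_pos": [0, 0, 0], "spin": 0}
    - {"jaw": -0.2, "delta_pos": [0, 0, 0], "spin": 0}
    - {"jaw": -0.2, "delta_pos": [0, 0, 0], "spin": 0}
    - {"jaw": -0.2, "delta_pos": [0, 0, 0], "spin": 0}

```text
clock: 60.6
tcp_pos: [537.7, 32.6, 185.5]
ee_rot: [0.999, -0.036, 0.0, -0.0]
force: [0.1, 0.2, -1.5]
gripper_width: 45.0
grasp_force: 12.0
```

```bash
python3 - <<'E'
from h import *
p,a,s=pose();print(p,np.degrees(a),s["gripper_width"],s["grasp_force"])
t=place(BOARD,"U3",79)
plan(t,(t[0],t[1],185,t[3]),pick((638.5,351.8,2.5),"U2",185))
E
```

```text
[537.71026414  32.56309364 185.49316086] -4.168738139261868 44.986120428462065 11.99099287390709
(np.float64(538.0879737136094), np.float64(32.130821208326154), 79, -4.2) -> [0.0004, 0.0004, 0.1065] spin 0.03 steps 2.1
(np.float64(538.0879737136094), np.float64(32.130821208326154), 185, -4.2) -> [0.0, -0.0, -0.106] spin -0.0 steps 2.1
(np.float64(629.5085660057633), np.float64(351.407425513712), 185, 2.5) -> [0.0678, -0.3251, -0.0] spin -6.7 steps 6.6
```

jog_arm:
  rows:
    - {"jaw": -0.2, "delta_pos": [0.0004, 0.0004, 0.04], "spin": 0}
    - {"jaw": -0.2, "delta_pos": [0.0004, 0.0004, 0.075], "spin": 0}
    - {"jaw": -0.2, "delta_pos": [0.0004, 0.0004, 0.095], "spin": 0}
    - {"jaw": -0.2, "delta_pos": [0.0004, 0.0004, 0.103], "spin": 0}
    - {"jaw": -0.2, "delta_pos": [0.0004, 0.0004, 0.1055], "spin": 0}
    - {"jaw": -0.2, "delta_pos": [0.0004, 0.0004, 0.1065], "spin": 0}
    - {"jaw": -0.2, "delta_pos": [0.0004, 0.0004, 0.1065], "spin": 0}
    - {"jaw": -0.2, "delta_pos": [0.0004, 0.0004, 0.1065], "spin": 0}
    - {"jaw": -0.2, "delta_pos": [0.0004, 0.0004, 0.1065], "spin": 0}
    - {"jaw": -0.2, "delta_pos": [0.0004, 0.0004, 0.1065], "spin": 0}

```text
clock: 61.6
tcp_pos: [538.5, 31.3, 79.4]
ee_rot: [0.999, -0.037, 0.0, 0.0]
force: [0.2, -0.7, -1.2]
gripper_width: 44.6
grasp_force: 12.0
```

jog_arm:
  rows:
    - {"jaw": -0.2, "delta_pos": [0, 0, 0], "spin": 0}
    - {"jaw": -0.2, "delta_pos": [0, 0, 0], "spin": 0}
    - {"jaw": -0.2, "delta_pos": [0, 0, 0], "spin": 0}
    - {"jaw": 0.16, "delta_pos": [0, 0, 0], "spin": 0}
    - {"jaw": 0.16, "delta_pos": [0, 0, 0], "spin": 0}
    - {"jaw": 0.16, "delta_pos": [0, 0, 0], "spin": 0}
    - {"jaw": 0.16, "delta_pos": [0, 0, 0], "spin": 0}

```text
clock: 62.3
tcp_pos: [538.3, 31.4, 78.9]
ee_rot: [0.999, -0.037, 0.0, -0.0]
force: [-1.1, -0.1, 0.6]
gripper_width: 53.8
grasp_force: 0.0
```

jog_arm:
  rows:
    - {"jaw": 0.16, "delta_pos": [0, 0, -0.02], "spin": 0}
    - {"jaw": 0.16, "delta_pos": [0, 0, -0.06], "spin": 0}
    - {"jaw": 0.16, "delta_pos": [0, 0, -0.105], "spin": 0}
    - {"jaw": 0.16, "delta_pos": [0, 0, -0.105], "spin": 0}

```text
clock: 62.7
tcp_pos: [542.2, 30.9, 190.3]
ee_rot: [0.999, -0.037, 0.006, 0.001]
force: [0.5, 0.2, -0.1]
gripper_width: 53.9
grasp_force: 0.0
```

jog_arm:
  rows:
    - {"jaw": 1, "delta_pos": [0.0678, -0.3251, 0], "spin": -6.7}
    - {"jaw": 1, "delta_pos": [0.0678, -0.3251, 0], "spin": -6.7}
    - {"jaw": 1, "delta_pos": [0.0678, -0.3251, 0], "spin": -6.7}
    - {"jaw": 1, "delta_pos": [0.0678, -0.3251, 0], "spin": -6.7}
    - {"jaw": 1, "delta_pos": [0.0678, -0.3251, 0], "spin": -6.7}
    - {"jaw": 1, "delta_pos": [0.0678, -0.3251, 0], "spin": -6.7}
    - {"jaw": 1, "delta_pos": [0.0678, -0.3251, 0], "spin": -6.7}
    - {"jaw": 1, "delta_pos": [0.0678, -0.3251, 0], "spin": -6.7}
    - {"jaw": 1, "delta_pos": [0.0678, -0.3251, 0], "spin": -6.7}
    - {"jaw": 1, "delta_pos": [0.0678, -0.3251, 0], "spin": -6.7}

```text
clock: 63.7
tcp_pos: [629.6, 349.3, 183.4]
ee_rot: [1.0, 0.021, -0.0, 0.0]
force: [-0.4, -0.8, 0.2]
gripper_width: 93.0
grasp_force: 0.0
```

jog_arm:
  rows:
    - {"jaw": 1, "delta_pos": [0, 0, 0.04], "spin": 0}
    - {"jaw": 1, "delta_pos": [0, 0, 0.07], "spin": 0}
    - {"jaw": 1, "delta_pos": [0, 0, 0.07], "spin": 0}
    - {"jaw": 1, "delta_pos": [0, 0, 0.07], "spin": 0}
    - {"jaw": 1, "delta_pos": [0, 0, 0.07], "spin": 0}
    - {"jaw": 1, "delta_pos": [0, 0, 0.07], "spin": 0}

```text
clock: 64.3
tcp_pos: [631.3, 350.7, 116.5]
ee_rot: [1.0, 0.021, 0.002, -0.001]
force: [-0.5, -0.2, 0.3]
gripper_width: 92.9
grasp_force: 0.0
```

```bash
python3 - <<'E'
from h import *
p,a,s=pose();print(p,np.degrees(a)); f=grab("wrist")
C=cartons(f,[("B1",638.5,351.8)],yaw=2.5)["B1"]; c=(C[0]+.2,C[1],np.degrees(C[2]))
plan(pick(c,"U2",8),pick(c,"U2",190),place(BOARD,"U2",190))
E
```

```text
[631.29956376 350.69628402 116.54547419] 2.4343273001996653
B1 58 [637.6 350. ] yaw 1.1 err 0.024
(np.float64(628.7576273543747), np.float64(349.7921415478795), 8, np.float64(1.1179438016943233)) -> [-0.0024, 0.0009, 0.1082] spin 1.33 steps 2.2
(np.float64(628.7576273543747), np.float64(349.7921415478795), 190, np.float64(1.1179438016943233)) -> [0.0, 0.0, -0.182] spin -0.0 steps 3.6
(np.float64(603.7308212083261), np.float64(-9.28797371360933), 190, 85.8) -> [-0.032, 0.3585, -0.0] spin -84.68 steps 9.9
```

jog_arm:
  rows:
    - {"jaw": 1, "delta_pos": [-0.0014, 0.0006, 0.03], "spin": 1.2}
    - {"jaw": 1, "delta_pos": [-0.0014, 0.0006, 0.06], "spin": 1.2}
    - {"jaw": 1, "delta_pos": [-0.0014, 0.0006, 0.088], "spin": 1.2}
    - {"jaw": 1, "delta_pos": [-0.0014, 0.0006, 0.101], "spin": 1.2}
    - {"jaw": 1, "delta_pos": [-0.0014, 0.0006, 0.1065], "spin": 1.2}
    - {"jaw": 1, "delta_pos": [-0.0014, 0.0006, 0.1065], "spin": 1.2}
    - {"jaw": 1, "delta_pos": [-0.0014, 0.0006, 0.1065], "spin": 1.2}
    - {"jaw": 1, "delta_pos": [-0.0014, 0.0006, 0.1065], "spin": 1.2}
    - {"jaw": 1, "delta_pos": [-0.0014, 0.0006, 0.1065], "spin": 1.2}

```text
clock: 65.25
tcp_pos: [629.3, 350.2, 8.8]
ee_rot: [1.0, 0.011, 0.001, -0.0]
force: [0.3, -0.3, -0.1]
gripper_width: 93.0
grasp_force: 0.0
```

jog_arm:
  force: 12
  rows:
    - {"jaw": -0.2, "delta_pos": [0, 0, 0], "spin": 0}
    - {"jaw": -0.2, "delta_pos": [0, 0, 0], "spin": 0}
    - {"jaw": -0.2, "delta_pos": [0, 0, 0], "spin": 0}
    - {"jaw": -0.2, "delta_pos": [0, 0, 0], "spin": 0}
    - {"jaw": -0.2, "delta_pos": [0, 0, 0], "spin": 0}
    - {"jaw": -0.2, "delta_pos": [0, 0, 0], "spin": 0}
    - {"jaw": -0.2, "delta_pos": [0, 0, 0], "spin": 0}
    - {"jaw": -0.2, "delta_pos": [0, 0, 0], "spin": 0}

```text
clock: 66.05
tcp_pos: [628.5, 349.9, 7.3]
ee_rot: [1.0, 0.011, -0.0, 0.0]
force: [0.3, 0.5, -0.1]
gripper_width: 44.7
grasp_force: 12.0
```

jog_arm:
  rows:
    - {"jaw": -0.2, "delta_pos": [0, 0, -0.02], "spin": 0}
    - {"jaw": -0.2, "delta_pos": [0, 0, -0.06], "spin": 0}
    - {"jaw": -0.2, "delta_pos": [0, 0, -0.1], "spin": 0}
    - {"jaw": -0.2, "delta_pos": [0, 0, -0.14], "spin": 0}
    - {"jaw": -0.2, "delta_pos": [0, 0, -0.182], "spin": 0}
    - {"jaw": -0.2, "delta_pos": [0, 0, -0.182], "spin": 0}

```text
clock: 66.65
tcp_pos: [631.9, 351.2, 197.7]
ee_rot: [1.0, 0.011, 0.006, -0.002]
force: [0.6, 0.2, 0.8]
gripper_width: 44.8
grasp_force: 12.0
```

jog_arm:
  rows:
    - {"jaw": -0.2, "delta_pos": [-0.002, 0.025, 0], "spin": -8}
    - {"jaw": -0.2, "delta_pos": [-0.005, 0.06, 0], "spin": -16}
    - {"jaw": -0.2, "delta_pos": [-0.009, 0.1, 0], "spin": -24}
    - {"jaw": -0.2, "delta_pos": [-0.012, 0.14, 0], "spin": -32}
    - {"jaw": -0.2, "delta_pos": [-0.016, 0.18, 0], "spin": -40}
    - {"jaw": -0.2, "delta_pos": [-0.02, 0.22, 0], "spin": -48}
    - {"jaw": -0.2, "delta_pos": [-0.023, 0.26, 0], "spin": -56}
    - {"jaw": -0.2, "delta_pos": [-0.027, 0.3, 0], "spin": -64}
    - {"jaw": -0.2, "delta_pos": [-0.03, 0.335, 0], "spin": -72}
    - {"jaw": -0.2, "delta_pos": [-0.032, 0.3585, 0], "spin": -80}

```text
clock: 67.65
tcp_pos: [603.6, -11.7, 188.3]
ee_rot: [0.758, 0.653, -0.001, -0.0]
force: [1.1, 0.7, -0.6]
gripper_width: 45.1
grasp_force: 12.0
```

jog_arm:
  rows:
    - {"jaw": -0.2, "delta_pos": [0, 0, 0], "spin": -4.7}
    - {"jaw": -0.2, "delta_pos": [0, 0, 0], "spin": -4.7}
    - {"jaw": -0.2, "delta_pos": [0, 0, 0], "spin": -4.7}
    - {"jaw": -0.2, "delta_pos": [0, 0, 0], "spin": -4.7}
    - {"jaw": -0.2, "delta_pos": [0, 0, 0], "spin": -4.7}
    - {"jaw": -0.2, "delta_pos": [0, 0, 0], "spin": -4.7}
    - {"jaw": -0.2, "delta_pos": [0, 0, 0], "spin": -4.7}

```text
clock: 68.35
tcp_pos: [604.5, -8.8, 189.4]
ee_rot: [0.731, 0.682, 0.0, 0.0]
force: [1.0, -0.3, -0.7]
gripper_width: 44.8
grasp_force: 12.0
```

```bash
python3 - <<'E'
from h import *
p,a,s=pose();print(p,np.degrees(a),s["gripper_width"],s["grasp_force"])
t=place(BOARD,"U2",79); plan(t)
f=grab("wrist","w11")
E
```

```text
[604.46213599  -8.7819218  189.36127399] 85.98054439559705 44.80986691572921 11.989171653985977
(np.float64(603.7308212083261), np.float64(-9.28797371360933), 79, 85.8) -> [-0.0006, -0.0007, 0.1104] spin 0.18 steps 2.2
```

View pics/w11.png

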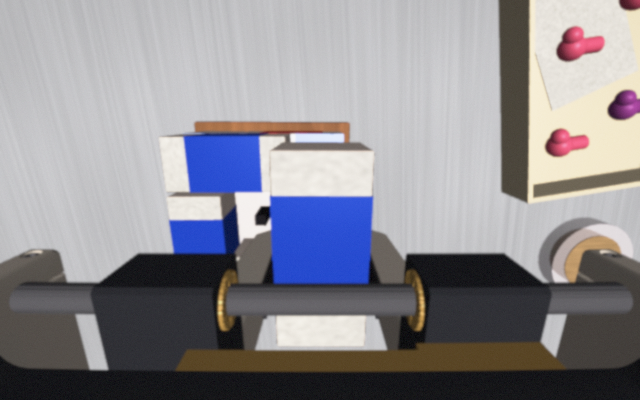

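The last carton hangs square in the gripper, its top at columns 272–373. Placed blues and the stud at (262,215) are clear of it.

jog_arm:
  rows:
    - {"jaw": -0.2, "delta_pos": [-0.0009, -0.0006, 0.04], "spin": 0.2}
    - {"jaw": -0.2, "delta_pos": [-0.0009, -0.0006, 0.075], "spin": 0.2}
    - {"jaw": -0.2, "delta_pos": [-0.0009, -0.0006, 0.097], "spin": 0.2}
    - {"jaw": -0.2, "delta_pos": [-0.0009, -0.0006, 0.106], "spin": 0.2}
    - {"jaw": -0.2, "delta_pos": [-0.0009, -0.0006, 0.11], "spin": 0.2}
    - {"jaw": -0.2, "delta_pos": [-0.0009, -0.0006, 0.1112], "spin": 0.2}
    - {"jaw": -0.2, "delta_pos": [-0.0009, -0.0006, 0.1112], "spin": 0.2}
    - {"jaw": -0.2, "delta_pos": [-0.0009, -0.0006, 0.1112], "spin": 0.2}
    - {"jaw": -0.2, "delta_pos": [-0.0009, -0.0006, 0.1112], "spin": 0.2}
    - {"jaw": -0.2, "delta_pos": [-0.0009, -0.0006, 0.1112], "spin": 0.2}

```text
clock: 69.4
tcp_pos: [604.1, -10.1, 78.8]
ee_rot: [0.733, 0.68, 0.0, 0.0]
force: [0.8, 0.8, -1.3]
gripper_width: 45.2
grasp_force: 12.0
```

jog_arm:
  rows:
    - {"jaw": -0.2, "delta_pos": [0, 0, 0], "spin": 0}
    - {"jaw": -0.2, "delta_pos": [0, 0, 0], "spin": 0}
    - {"jaw": -0.2, "delta_pos": [0, 0, 0], "spin": 0}
    - {"jaw": 0.16, "delta_pos": [0, 0, 0], "spin": 0}
    - {"jaw": 0.16, "delta_pos": [0, 0, 0], "spin": 0}
    - {"jaw": 0.16, "delta_pos": [0, 0, 0], "spin": 0}
    - {"jaw": 0.16, "delta_pos": [0, 0, 0], "spin": 0}

```text
clock: 70.1
tcp_pos: [603.9, -10.1, 78.2]
ee_rot: [0.733, 0.68, 0.0, 0.0]
force: [0.0, -0.0, -0.5]
gripper_width: 54.0
grasp_force: 0.0
```

jog_arm:
  rows:
    - {"jaw": 0.16, "delta_pos": [0, 0, -0.02], "spin": 0}
    - {"jaw": 0.16, "delta_pos": [0, 0, -0.06], "spin": 0}
    - {"jaw": 0.16, "delta_pos": [0, 0, -0.11], "spin": 0}
    - {"jaw": 0.16, "delta_pos": [0, 0, -0.16], "spin": 0}
    - {"jaw": 0.16, "delta_pos": [0, 0, -0.21], "spin": 0}
    - {"jaw": 0.16, "delta_pos": [0, 0, -0.25], "spin": 0}
    - {"jaw": 0.16, "delta_pos": [0, 0, -0.25], "spin": 0}

```text
clock: 70.8
tcp_pos: [606.2, -10.5, 335.6]
ee_rot: [0.733, 0.68, 0.004, 0.005]
force: [-0.4, -0.7, 0.0]
gripper_width: 53.7
grasp_force: 0.0
```

jog_arm:
  rows:
    - {"jaw": 0.16, "delta_pos": [-0.15, -0.04, 0], "spin": 0}
    - {"jaw": 0.16, "delta_pos": [-0.15, -0.04, 0], "spin": 0}
    - {"jaw": 0.16, "delta_pos": [-0.15, -0.04, 0], "spin": 0}
    - {"jaw": 0.16, "delta_pos": [-0.15, -0.04, 0], "spin": 0}
    - {"jaw": 0.16, "delta_pos": [-0.15, -0.04, 0], "spin": 0}
    - {"jaw": 0.16, "delta_pos": [-0.15, -0.04, 0], "spin": 0}
    - {"jaw": 0.16, "delta_pos": [-0.15, -0.04, 0], "spin": 0}
    - {"jaw": 0.16, "delta_pos": [-0.15, -0.04, 0], "spin": 0}

```text
clock: 71.6
tcp_pos: [553.2, -155.3, 328.1]
ee_rot: [0.732, 0.681, 0.0, -0.0]
force: [0.2, -0.3, 0.1]
gripper_width: 54.0
grasp_force: 0.0
```

```bash
python3 - <<'E'
from h import *
p,a,s=pose();print(p,np.degrees(a),s["clock"]); v=grab("wrist","w12")
k=4;q=proj(v,box([550.2,-21.4,0],200,200,20,115));x,y=np.maximum(np.floor(q.min(0)).astype(int),0);w,h=np.ceil(q.max(0)).astype(int)-[x,y]; k=min(800//w,600//h,5)
im=cv2.resize(v["bgr"][y:y+h,x:x+w],None,fx=k,fy=k,interpolation=cv2.INTER_CUBIC)
def dr(P,c): cv2.polylines(im,[np.round(((proj(v,P)-[x,y]+.5)*k-.5)).astype(int)],True,c,1)
for s in UP:
    t=place(BOARD,s,0); t=off(t[0],t[1],t[3],-UP[s][3],0); dr(box([t[0],t[1],np.radians(t[3])],100,45,115,115)[[0,2,6,4]],(0,255,0))
dr(box([BOARD[0],BOARD[1],np.radians(BOARD[2])],150,150,70,70)[[0,2,6,4]],(255,0,255))
dr(box([SLAB[0],SLAB[1],np.radians(SLAB[2])],170,170,20,20)[[0,2,6,4]],(255,0,0))
cv2.imwrite("pics/ov2.png",im); print(im.shape)
E
```

```text
[ 553.24302359 -155.27640134  328.05312659] 85.88532121041447 71.6
(468, 555, 3)
```

View pics/ov2.png

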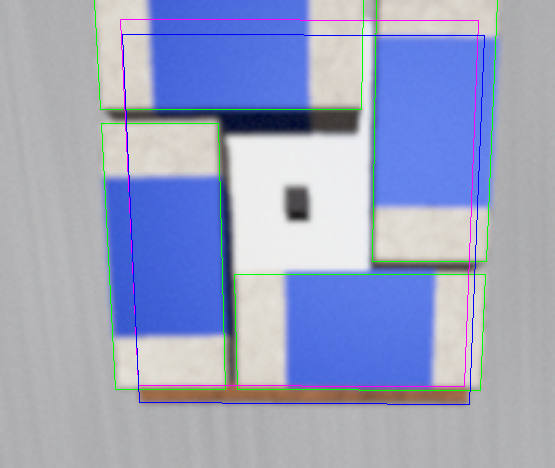

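The overlay shows all four blue cartons on their ideal outlines to within about 1 mm. The board and slab edges also match, and the arm is clear, so I'm handing in.

```bash
python3 -c "
from station import order; print(order.sign_off())"
```

```text
the job is handed in; nothing more can be done
None
```

The job is handed in at about 72 s on the robot's clock: four red cartons are on the slab's pinwheel, the board is on top of them, and all four blue cartons are on its rectangles (B4 was picked up from where it had been knocked), all within about 2 mm by the camera checks; the sign-off returned no verdict.

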